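# Set out the bird-call tin on the whistle stall

### The job

Set the blue tin out for show: lift its lid off by the knob and lay it level and centred on the narrow lid rest, then leave it there. Pack the red clay dove and every wooden bird call upright in one close layer flat on the tin's floor, the dove in the very middle and the calls in the six honeycomb places round it, close side by side or a whole place apart, so that any place left over stays free for another call. Set the dove down gently, and leave the drill, horn call, tuning rod and pipes where they are.

Things in the scene. Friction and masses are not known exactly. Their poses are not given: they have to be found in the camera images.
- tin_floor (a point): centre of the inner floor of the round blue tin (fixed to the counter). Inner diameter 180 mm, outer 185 mm; this point is 3 mm above the counter, the rim 25 mm above this point; z up
- tin: the whole tin; origin under its centre on the counter, z up
- rest_top (a point): middle of the top of the oak lid rest (fixed): a narrow cork-topped ridge 44 mm wide (own x) and 140 mm long (own y), its top 60 mm above the counter, on a foot 100 by 150 mm; z up
- lid_knob (a point): middle of the grip knob of the tin's lid. Lid: flat disc 187 mm diameter, 5 mm thick, with a 168 mm disc 6 mm thick under it that drops inside the tin's rim; on top a centred upright round wooden knob 20 mm diameter, 36 mm long. This point is on the axis, 33 mm above the lid's lowest face and 14 mm below the knob's top; 140 to 235 g; own z up. At the start the lid is on the tin, just lying there
- lid: the whole lid; origin at the centre of its lowest face, z up
- dove_mid (a point): red-glazed clay dove whistle of the same form and size as the bird calls: round body 56 mm diameter, 30 mm high (bottom edge tapers to 48 mm over the lowest 5 mm), with an upright round neck 16 mm diameter up to 68 mm above its underside (painted head with a small beak at the very top). 70 to 120 g. This point lies on its axis half-way up, 34 mm above its underside; own z up
- dove: the whole dove whistle; origin at the centre of its underside
- call0_mid (a point): pale turned-wood bird call with a green band: round barrel 56 mm diameter, 30 mm high (its bottom edge tapers to 48 mm over the lowest 5 mm, its top edge tapers to 44 mm), carrying a centred upright round grip stem 16 mm diameter, 38 mm long, on top; 68 mm tall overall, 50 to 80 g. Stands upright. This point lies on its axis half-way up, 34 mm above its underside; own z up. May be absent (None)
- call1_mid (a point): pale turned-wood bird call with a green band: round barrel 56 mm diameter, 30 mm high (its bottom edge tapers to 48 mm over the lowest 5 mm, its top edge tapers to 44 mm), carrying a centred upright round grip stem 16 mm diameter, 38 mm long, on top; 68 mm tall overall, 50 to 80 g. Stands upright. This point lies on its axis half-way up, 34 mm above its underside; own z up. May be absent (None)
- call2_mid (a point): pale turned-wood bird call with a green band: round barrel 56 mm diameter, 30 mm high (its bottom edge tapers to 48 mm over the lowest 5 mm, its top edge tapers to 44 mm), carrying a centred upright round grip stem 16 mm diameter, 38 mm long, on top; 68 mm tall overall, 50 to 80 g. Stands upright. This point lies on its axis half-way up, 34 mm above its underside; own z up. May be absent (None)
- call3_mid (a point): pale turned-wood bird call with a green band: round barrel 56 mm diameter, 30 mm high (its bottom edge tapers to 48 mm over the lowest 5 mm, its top edge tapers to 44 mm), carrying a centred upright round grip stem 16 mm diameter, 38 mm long, on top; 68 mm tall overall, 50 to 80 g. Stands upright. This point lies on its axis half-way up, 34 mm above its underside; own z up. May be absent (None)
- call4_mid (a point): pale turned-wood bird call with a green band: round barrel 56 mm diameter, 30 mm high (its bottom edge tapers to 48 mm over the lowest 5 mm, its top edge tapers to 44 mm), carrying a centred upright round grip stem 16 mm diameter, 38 mm long, on top; 68 mm tall overall, 50 to 80 g. Stands upright. This point lies on its axis half-way up, 34 mm above its underside; own z up. May be absent (None)
- call5_mid (a point): pale turned-wood bird call with a green band: round barrel 56 mm diameter, 30 mm high (its bottom edge tapers to 48 mm over the lowest 5 mm, its top edge tapers to 44 mm), carrying a centred upright round grip stem 16 mm diameter, 38 mm long, on top; 68 mm tall overall, 50 to 80 g. Stands upright. This point lies on its axis half-way up, 34 mm above its underside; own z up. May be absent (None)
- horn_call: amber horn bird call lying down, about 110 mm long, 26 mm high; bystander, leave alone; origin at its middle on the counter
- tuning_rod: brass tuning rod with a dark handle, lying, 210 mm long; bystander, leave alone; origin at its middle on the counter
- crank_drill: steel hand drill with wooden handle, lying, about 330 mm long, 65 mm high; bystander, leave alone; origin at its middle on the counter
- pipe0: pale ash pipe section lying down, 24 mm thick, 150 to 186 mm long; bystander, leave alone; origin at its middle on the counter
- pipe1: pale ash pipe section lying down, 24 mm thick, 150 to 186 mm long; bystander, leave alone; origin at its middle on the counter
- pipe2: pale ash pipe section lying down, 24 mm thick, 150 to 186 mm long; bystander, leave alone; origin at its middle on the counter
- pipe3: pale ash pipe section lying down, 24 mm thick, 150 to 186 mm long; bystander, leave alone; origin at its middle on the counter

How it is judged:
By the outcome, as a careful person would: the job done as asked, in the order asked, and still so for the second after the job is handed in, with the robot touching nothing.
Of call0, call1, call2, call3, call4, call5 only 4 to 6 are there at a start; the rules pass over those that are not, and their reading is None.
At some moment in a run one of call0, call1, call2, call3, call4, call5 may be knocked a few centimetres aside while the robot is not near it.
It also fails if it takes over 210 s, if anything falls off the work surface, if the arm or the gripper's body presses on something with over 40 N, if the wrist force passes 120 N, or if a joint passes its speed limit or range.

### The arm

A 6-joint arm with a two-finger parallel gripper is mounted at the origin on the work surface. World frame = base frame: x ahead of the robot, y to its left, z up, the work surface at z = 0. Lengths are in m, angles in rad, forces in N, time in s.
With the tool pointing down it reaches from about 0.35 to 0.775 m from the base axis. Payload 7.3 kg.
Tool frame: the origin (TCP) lies at the very end of the fingers, on their centre line; the grasp point (between the pads) lies 19 mm behind it (robot.pinch_z is the distance from the TCP to the grasp point, in m); z points along the fingers, y is the line along which they close (so a half turn about z gives the same grasp; the last joint's range is limited). The gripper opens to 92 mm and grips with 3 to 60 N. Pads are 19 mm wide; open, the fingers measure 130 mm over their backs; the gripper's body (75 mm by 190 mm) begins 47 mm behind the grasp point.
Start: joints at [0.99, 0.342, 1.524, -0, 1.275, -0.146], TCP at [0.221, 0.476, 0.19] pointing down, gripper open.
Joint ranges: [-2.53, 2.53], [-0.77, 2.02], [0.04, 2.7], [-1, 4.14], [0.28, 2.66], [-3.11, 3.11]. Speed limits (rad/s): [2.57, 2.57, 3.14, 3.14, 3.14, 3.14].

### API

Orientations are given as [roll, pitch, yaw] about the fixed x, y, z axes, in that order (R = Rz(yaw) Ry(pitch) Rx(roll)).
In Python, from cell import robot gives the robot as it stands.
- The arm moves only by the tool move_arm, never from a script. Its argument "motion" is a list of rows, each a list of 6 numbers: the shift along the tool's x, y, z in units of 0.1 m (1.0 is 0.1 m), then the turn, a rotation vector about the tool's x, y, z in units of pi rad (1.0 is pi rad). In form: [[dx, dy, dz, rx, ry, rz], ...]. A call has 1 to 12 rows; each row is the pose to reach, as a shift and turn from the pose commanded when the call began, along the tool's axes at that moment, turning the shorter way round; what a row does not reach only later rows make up. A row lasts 1/8 s, in which the tool goes at most 62.5 mm and 10.7 degrees, less where a joint would pass 70% of its speed; a pose out of reach is approached as far as the arm can. A call with a number of a shift or a turn outside -1 to 1 is refused whole. A call with a gripper value outside its range is refused whole. "fingers" is the opening, from -1 (shut) to 1 (fully open), set as the call begins (left out, the last holds). The fingers move at their own pace and stop on an object; "newtons" is the grip in N (left out, the last holds). Time passes only in rows, so rows that repeat a pose let the fingers close. It gives the time, the measured TCP pose, the force, the opening and the grip force at its end, in the units of the state.
- robot.observe(): the state, without advancing time (a new reading comes with each control period).
- robot.read_camera(name): name is "scene" or "top"; returns a dict with "image" (480x640x3 uint8, red, green, blue), "range_z" (480x640 float32, m along the optical axis (not along the pixel's ray), 0 where there is no reading), "vfov" (degrees; the focal length in pixels is half the picture's height over the tangent of half this angle, whatever the lens; pixels are square), "cx", "cy" (the principal point, pixels), "k1" (the pictures are not rectified: a ray, as slopes to the right and down, at radius r is drawn at 1 + k1 r^2 times it, then the intrinsics apply), "extrinsics" (4x4, takes a point from camera to world coordinates). Camera axes: x right, y up, looking along -z (the intrinsics and any distortion apply to the point x, -y, -z); pixel columns grow to the right and rows downward; lengths in m; the calibration is good to about 2 mm. A picture is of the moment at which its call begins.
- robot.hand_in(): hands the job in; it is judged then, once.
The state is a dict: "time": time; "qpos": joint angles; "qvel": joint speeds; "joint_efforts": joint torques, N m; "tool_pos": TCP position; "tool_rot": TCP orientation; "contact_force": force on the tool from outside, world axes, zero at the start; "torque": the same for the moment, N m; "opening": finger opening in m; "grip_force": force on a finger pad.
Only numpy, scipy, OpenCV 4.12 (cv2) and the standard library are available. Lean on these libraries where they do the work, as an engineer would, in place of code of your own. Each camera call takes 0.05 s, during which the arm holds its last target. There are 200 camera calls.

## Working session

There is one attempt and no reset: what is moved stays moved. The work goes in short steps, Python scripts to look and compute and a tool call to move; the robot and the scene stay as the last step left them, time stands still between calls to the robot, and variables do not carry over. Pictures are saved under pics/ and viewed, at most 14 in all, crops included, and the job is handed in when it is done.

Besides the shell and the picture viewer there is one more tool, called after "Request:" by a JSON object that holds its "name" and its "arguments", one argument or row to a line. move_arm: Moves the arm, as the interface text tells. Shifts and turns lie within -1 to 1; 1 stands for 0.1 m of shift or pi rad of turn. Its arguments: {"type":"object","properties":{"motion":{"type":"array"},"fingers":{"type":"number"},"newtons":{"type":"number"}},"required":["motion"]}

```bash
ls; mkdir -p pics
cat > h.py <<'E'
import numpy as np, cv2
from cell import robot
from scipy.spatial.transform import Rotation as R
def cam(n):
    c=robot.read_camera(n); return c
def save(c,f): cv2.imwrite('pics/'+f,c['image'][:,:,::-1])
def world(c):
    H,W=c['range_z'].shape; f=H/2/np.tan(np.radians(c['vfov'])/2)
    K=np.array([[f,0,c['cx']],[0,f,c['cy']],[0,0,1.]])
    v,u=np.mgrid[:H,:W]
    p=cv2.undistortPoints(np.stack([u.ravel(),v.ravel()],1).astype(float)[:,None],K,np.array([c['k1'],0,0,0,0.]))[:,0]
    d=np.stack([p[:,0],-p[:,1],-np.ones(len(p))],1)@c['extrinsics'][:3,:3].T
    o=c['extrinsics'][:3,3]
    return o,d.reshape(H,W,3)      # point=o+range*d
def onplane(o,d,z): return o+d*((z-o[2])/d[...,2:3])
E
python3 - <<'E'
from h import *
print(robot.observe())
for n in('scene','top'):
    c=cam(n);save(c,n+'0.png');print(n,c['vfov'],c['k1'],c['cx'],c['cy'],c['extrinsics'].round(3))
E
```

```text
pics
{'time': 0.0, 'qpos': array([ 9.90004728e-01,  3.42736057e-01,  1.52500199e+00, -8.77713864e-07,
        1.27538944e+00, -1.45981898e-01]), 'qvel': array([ 0.00206058,  0.00178024, -0.00123015,  0.00014737, -0.00022862,
       -0.00038786]), 'joint_efforts': array([ 1.23628652e-04, -4.31256759e+01, -2.44217688e+01,  7.16289645e-02,
        5.61873545e-02, -1.03188765e-04]), 'tool_pos': array([0.22086973, 0.47577877, 0.18914333]), 'tool_rot': array([-3.14007402e+00, -2.22432362e-04,  2.70678304e+00]), 'contact_force': array([ 0.16683112,  0.90376869, -0.0023389 ]), 'torque': array([-0.00965175,  0.0268598 ,  0.00446511]), 'grip_force': 0.0, 'opening': 0.09143202042409335}
scene 57.49740549669176 -0.031544222680092465 310.34334098744483 241.4191348446936 [[-0.368 -0.527  0.766  1.284]
 [ 0.93  -0.197  0.311  0.235]
 [-0.013  0.827  0.563  0.576]
 [ 0.     0.     0.     1.   ]]
top 46.56320943111464 0.059185715402035884 324.4407216085859 230.71647960058678 [[-0.007  0.986 -0.165  0.406]
 [-1.    -0.008 -0.006 -0.014]
 [-0.007  0.165  0.986  1.346]
 [ 0.     0.     0.     1.   ]]
```

View pics/scene0.png

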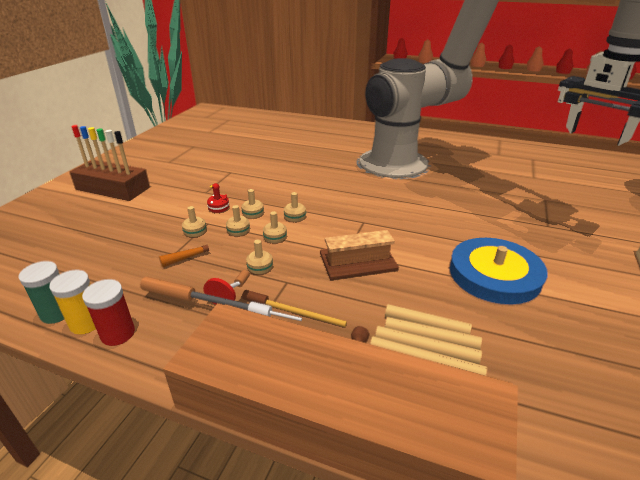

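View pics/top0.png

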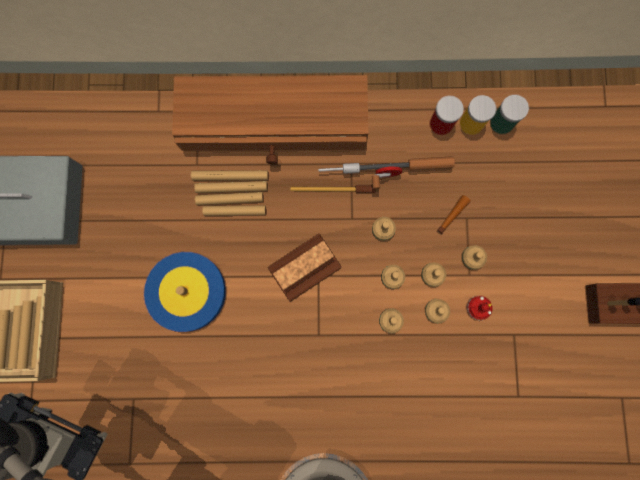

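The scene shows six calls and the red dove right of the rest. In the top view the calls are at about (384,229), (393,277), (433,275), (475,257), (391,321) and (437,311), the dove at (480,307), the tin at (185,291) and the rest at (304,266).

```bash
cat >> h.py <<'E'
def cloud(c):
    o,d=world(c); P=o+c['range_z'][...,None]*d; P[c['range_z']==0]=np.nan; return P
def stems(P,lo=.05,hi=.08,box=(.3,.75,-.6,.6)):
    "centres of blobs whose height lies in lo..hi"
    m=(P[...,2]>lo)&(P[...,2]<hi)&(P[...,0]>box[0])&(P[...,0]<box[1])&(P[...,1]>box[2])&(P[...,1]<box[3])
    n,l,s,ce=cv2.connectedComponentsWithStats(m.astype(np.uint8))
    return [(tuple(ce[i].round(0)),s[i,4],((P[l==i].max(0)+P[l==i].min(0))/2).round(4),P[l==i].max(0).round(4)) for i in range(1,n) if s[i,4]>8]
E
python3 - <<'E'
from h import *
for n in('top','scene'):
    c=cam(n);P=cloud(c);o,d=world(c)
    print(n)
    for s in stems(P): print(*s)
    hsv=cv2.cvtColor(c['image'],cv2.COLOR_RGB2HSV)
    # tin lid blue, yellow
    for nm,lo,hi in(('blue',(100,150,60),(125,255,255)),('yel',(24,200,150),(32,255,255))):
        m=cv2.inRange(hsv,lo,hi); Q=onplane(o,d,.033)
        k=(m>0)&(abs(P[...,2]-.033)<.006)&(abs(Q[...,1]-.27)<.2)&(abs(Q[...,0]-.5)<.2)
        if k.sum()>20:
            pts=Q[k][:,:2].astype(np.float32); hl=cv2.convexHull(pts)
            print(nm,k.sum(),cv2.minEnclosingCircle(pts),cv2.fitEllipse(hl)[:2], np.median(P[k][:,2]))
    Q=onplane(o,d,.06)
    k=(abs(P[...,2]-.06)<.006)&(P[...,0]>.3)&(P[...,0]<.7)&(abs(P[...,1]-.05)<.12)&(P[...,1]>-.03)
    pts=Q[k][:,:2].astype(np.float32);print('rest',k.sum(),cv2.minAreaRect(pts),np.median(P[k][:,2]))
E
```

```text
top
(np.float64(66.0), np.float64(209.0)) 550 [0.6759 0.5931 0.065 ] [0.7498 0.6    0.08  ]
(np.float64(376.0), np.float64(182.0)) 89 [ 0.7365 -0.1275  0.0608] [ 0.7499 -0.1189  0.0695]
(np.float64(385.0), np.float64(225.0)) 41 [ 0.6338 -0.1471  0.0614] [ 0.6418 -0.1401  0.0707]
(np.float64(303.0), np.float64(265.0)) 1157 [0.5416 0.0446 0.0591] [0.5971 0.1142 0.0677]
(np.float64(479.0), np.float64(254.0)) 49 [ 0.5624 -0.3614  0.0619] [ 0.5699 -0.3539  0.0727]
(np.float64(436.0), np.float64(272.0)) 45 [ 0.5219 -0.2622  0.0609] [ 0.5288 -0.2552  0.0716]
(np.float64(395.0), np.float64(274.0)) 43 [ 0.5175 -0.1664  0.0616] [ 0.5251 -0.1591  0.0731]
(np.float64(180.0), np.float64(290.0)) 83 [0.4849 0.3255 0.0616] [0.4953 0.3356 0.0728]
(np.float64(485.0), np.float64(307.0)) 70 [ 0.4424 -0.3696  0.0631] [ 0.4515 -0.3573  0.0753]
(np.float64(440.0), np.float64(310.0)) 53 [ 0.435  -0.2674  0.0611] [ 0.4429 -0.2594  0.0715]
(np.float64(393.0), np.float64(320.0)) 42 [ 0.4141 -0.1591  0.0617] [ 0.4208 -0.1522  0.0715]
blue 2603 ((0.48398226499557495, 0.323473185300827), 0.09260988235473633) ((0.
[... 1159 characters left out ...]
1403  0.0708]
(np.float64(501.0), np.float64(252.0)) 132 [0.4849 0.3241 0.0607] [0.4962 0.3342 0.0714]
(np.float64(243.0), np.float64(276.0)) 107 [ 0.7356 -0.1275  0.0599] [ 0.75   -0.1191  0.0672]
blue 2361 ((0.4870121479034424, 0.32261452078819275), 0.09637715667486191) ((0.48658671975135803, 0.3228936493396759), (0.18288446962833405, 0.192437082529068)) 0.03370275964947822
yel 1257 ((0.48017755150794983, 0.3239867687225342), 0.057338323444128036) ((0.48037397861480713, 0.3243881165981293), (0.11102631688117981, 0.11380967497825623)) 0.03460312109023511
rest 971 ((0.5428134202957153, 0.044348545372486115), (0.054467275738716125, 0.14255227148532867), 33.15422439575195) 0.060849174200887646
```

```bash
cat >> h.py <<'E'
def go(x,y,z=None,yaw=None):
    "shift left to the goal, tool axes, units of 0.1 m (and turn in pi about tool z)"
    s=robot.observe(); p=s['tool_pos']; M=R.from_euler('xyz',s['tool_rot']).as_matrix()
    t=np.array([x,y,p[2] if z is None else z]); u=M.T@(t-p)/.1
    r=s['tool_rot']
    print('units',u.round(3),'tilt',M[:,2].round(4),'yaw',r[2].round(4), 'rz' ,None if yaw is None else round((r[2]-yaw)/np.pi,4),'t',round(s['time'],1))
E
echo ok
```

```text
ok
```

Request:
{"name": "move_arm", "arguments": {
  "motion": [
    [-0.3, -0.03, 0, 0, 0, 0.04],
    [-0.6, -0.06, 0, 0, 0, 0.08],
    [-1, -0.1, 0, 0, 0, 0.1117],
    [-1, -0.1, 0, 0, 0, 0.1117],
    [-1, -0.1, 0, 0, 0, 0.1117]
  ],
  "fingers": 0.0,
  "newtons": 25
}}

```text
time: 0.82
tool_pos: [0.3073, 0.425, 0.1897]
tool_rot: [-3.141, -0.0, 2.356]
contact_force: [0.1, 0.7, -0.4]
opening: 0.048
grip_force: 0.0
```

```bash
python3 -c "
from h import *
go(.485,.3248,.09,2.3562)"
```

```text
units [-1.966  0.548  0.996] tilt [-6.e-04 -0.e+00 -1.e+00] yaw 2.3562 rz 0.0 t 0.8
```

Request:
{"name": "move_arm", "arguments": {
  "motion": [
    [-0.4, 0.1, 0, 0, 0, 0],
    [-0.8, 0.2, 0, 0, 0, 0],
    [-1, 0.27, 0, 0, 0, 0],
    [-1, 0.27, 0, 0, 0, 0]
  ]
}}

```text
time: 1.32
tool_pos: [0.3976, 0.3734, 0.1896]
tool_rot: [-3.141, -0.0, 2.355]
contact_force: [-0.6, 0.4, 0.8]
opening: 0.0455
grip_force: 0.0
```

Request:
{"name": "move_arm", "arguments": {
  "motion": [
    [-0.4, 0.1, 0.3, 0, 0, 0],
    [-0.8, 0.2, 0.6, 0, 0, 0],
    [-0.966, 0.278, 1, 0, 0, 0],
    [-0.966, 0.278, 1, 0, 0, 0],
    [-0.966, 0.278, 1, 0, 0, 0],
    [-0.966, 0.278, 1, 0, 0, 0]
  ]
}}

```text
time: 2.08
tool_pos: [0.4852, 0.3261, 0.0918]
tool_rot: [3.139, 0.001, 2.358]
contact_force: [-0.4, -0.1, 0.6]
opening: 0.0458
grip_force: 0.0
```

```bash
python3 -c "
from h import *
go(.485,.3248,.038,2.3562);print(robot.observe()['contact_force'])
c=cam('scene');cv2.imwrite('pics/a1.png',cv2.resize(c['image'][180:320,420:600,::-1],None,fx=4,fy=4))"
```

```text
units [-0.007 -0.013  0.538] tilt [ 0.0027  0.0017 -1.    ] yaw 2.3575 rz 0.0004 t 2.1
[-0.38329833 -0.11557633  0.59466238]
```

View pics/a1.png

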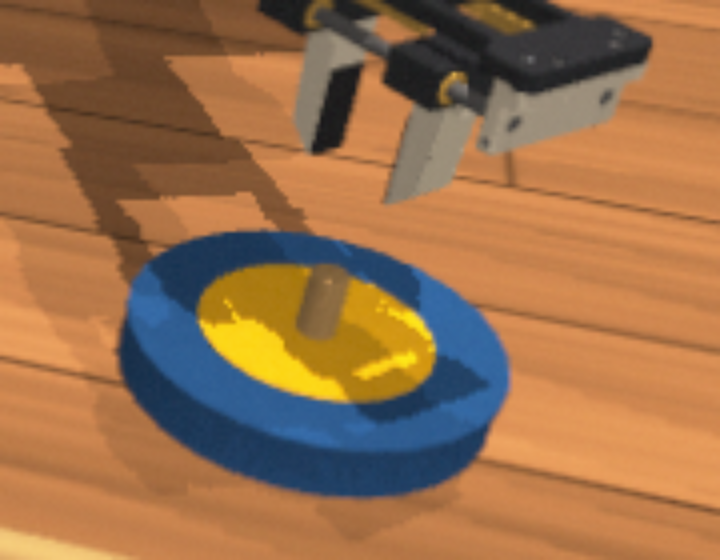

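The picture shows the fingers straddling the knob from above (knob at about (325,300) in the crop). Descending and gripping.

Request:
{"name": "move_arm", "arguments": {
  "motion": [
    [0, -0.01, 0.2, 0, 0, 0],
    [0, -0.01, 0.4, 0, 0, 0],
    [0, -0.01, 0.53, 0, 0, 0],
    [0, -0.01, 0.53, 0, 0, 0],
    [0, -0.01, 0.53, 0, 0, 0]
  ]
}}

```text
time: 2.75
tool_pos: [0.4852, 0.3244, 0.0377]
tool_rot: [3.14, 0.0, 2.356]
contact_force: [-0.7, 0.5, -0.6]
opening: 0.0459
grip_force: 0.0
```

Request:
{"name": "move_arm", "arguments": {
  "motion": [
    [0, 0, 0, 0, 0, 0],
    [0, 0, 0, 0, 0, 0],
    [0, 0, 0, 0, 0, 0],
    [0, 0, 0, 0, 0, 0],
    [0, 0, 0, 0, 0, 0],
    [0, 0, 0, 0, 0, 0],
    [0, 0, 0, 0, 0, 0]
  ],
  "fingers": -1,
  "newtons": 35
}}

```text
time: 3.62
tool_pos: [0.4846, 0.324, 0.0368]
tool_rot: [3.142, -0.0, 2.356]
contact_force: [-1.0, -0.5, 0.5]
opening: 0.0006
grip_force: 0.0
```

```bash
python3 -c "
from h import *
c=cam('scene');cv2.imwrite('pics/a2.png',cv2.resize(c['image'][180:320,420:600,::-1],None,fx=4,fy=4))"
```

```text
(no output)
```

View pics/a2.png

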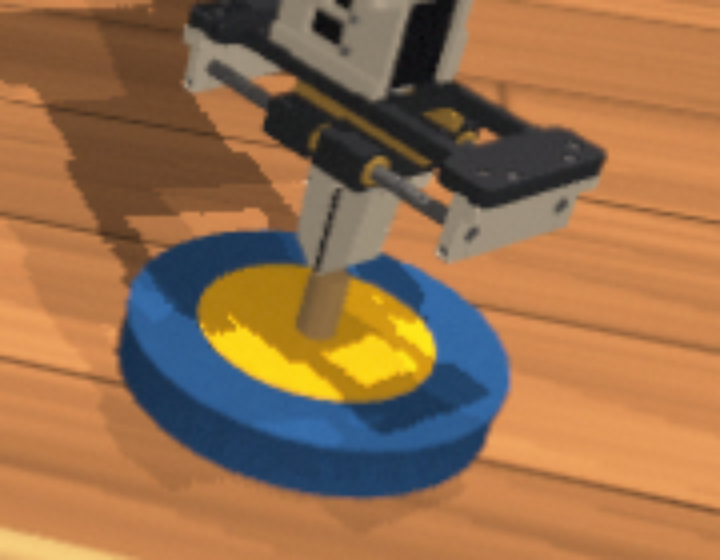

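The closed fingers appear at crop (345,270), just above or behind the knob. I'll locate the tips from the range data.

```bash
python3 -c "
from h import *
for n in ('scene','top'):
    c=cam(n);P=cloud(c)
    v0,v1,u0,u1=(218,268,490,525) if n=='scene' else (260,320,140,230)
    Q=P[v0:v1,u0:u1]; 
    m=(Q[...,2]>.04)&(Q[...,2]<.10)
    for lo in np.arange(.04,.13,.01):
        k=(Q[...,2]>lo)&(Q[...,2]<=lo+.01)
        if k.sum(): print(n,lo.round(2),k.sum(),Q[k].min(0).round(3),Q[k].max(0).round(3))
"
```

```text
scene 0.04 43 [0.483 0.314 0.04 ] [0.494 0.334 0.049]
scene 0.05 48 [0.482 0.314 0.05 ] [0.496 0.334 0.06 ]
scene 0.06 56 [0.48  0.314 0.06 ] [0.495 0.333 0.07 ]
scene 0.07 23 [0.477 0.312 0.07 ] [0.496 0.333 0.079]
scene 0.08 63 [0.479 0.304 0.08 ] [0.503 0.342 0.09 ]
scene 0.09 90 [0.477 0.304 0.09 ] [0.505 0.341 0.1  ]
scene 0.1 98 [0.478 0.303 0.1  ] [0.503 0.342 0.11 ]
scene 0.11 102 [0.477 0.303 0.11 ] [0.506 0.342 0.12 ]
scene 0.12 73 [0.476 0.302 0.12 ] [0.507 0.343 0.13 ]
top 0.04 6 [0.477 0.248 0.04 ] [0.538 0.31  0.042]
```

Request:
{"name": "move_arm", "arguments": {
  "motion": [
    [0, 0, 0, 0, 0, 0],
    [0, 0, 0, 0, 0, 0],
    [0, 0, 0, 0, 0, 0],
    [0, 0, 0, 0, 0, 0],
    [0, 0, 0.1, 0, 0, 0],
    [0, 0, 0.2, 0, 0, 0],
    [0, 0, 0.2, 0, 0, 0],
    [0, 0, 0.2, 0, 0, 0]
  ],
  "fingers": 0.0
}}

```text
time: 4.78
tool_pos: [0.4846, 0.324, 0.0167]
tool_rot: [-3.141, -0.0, 2.356]
contact_force: [0.9, -0.9, 0.3]
opening: 0.0457
grip_force: 0.0
```

```bash
python3 -c "
from h import *
print(robot.observe()['tool_pos'],robot.observe()['contact_force'])
c=cam('scene');P=cloud(c)
Q=P[200:280,460:560]
for lo in np.arange(.035,.11,.005):
    k=(Q[...,2]>lo)&(Q[...,2]<=lo+.005)&(np.hypot(Q[...,0]-.485,Q[...,1]-.324)<.07)
    kn=k&(np.hypot(Q[...,0]-.485,Q[...,1]-.324)>.016)
    if kn.sum(): print(lo.round(3),kn.sum(),Q[kn].min(0).round(3),Q[kn].max(0).round(3))
cv2.imwrite('pics/a3.png',cv2.resize(c['image'][180:320,420:600,::-1],None,fx=4,fy=4))
"
```

```text
[0.48464614 0.32395953 0.01668209] [ 0.86352172 -0.86072673  0.31527566]
0.035 461 [0.417 0.256 0.035] [0.55  0.393 0.038]
0.05 3 [0.459 0.299 0.053] [0.473 0.312 0.055]
0.055 21 [0.462 0.294 0.056] [0.513 0.338 0.06 ]
0.06 38 [0.463 0.291 0.06 ] [0.516 0.34  0.065]
0.065 47 [0.46  0.287 0.065] [0.52  0.357 0.07 ]
0.07 56 [0.459 0.289 0.07 ] [0.521 0.358 0.075]
0.075 63 [0.46  0.288 0.075] [0.52  0.357 0.08 ]
0.08 55 [0.46  0.287 0.08 ] [0.52  0.358 0.085]
0.085 60 [0.461 0.288 0.085] [0.522 0.358 0.09 ]
0.09 63 [0.462 0.286 0.09 ] [0.522 0.359 0.095]
0.095 58 [0.462 0.286 0.095] [0.521 0.359 0.1  ]
0.1 69 [0.458 0.287 0.1  ] [0.522 0.358 0.105]
0.105 41 [0.462 0.285 0.105] [0.522 0.35  0.11 ]
```

View pics/a3.png

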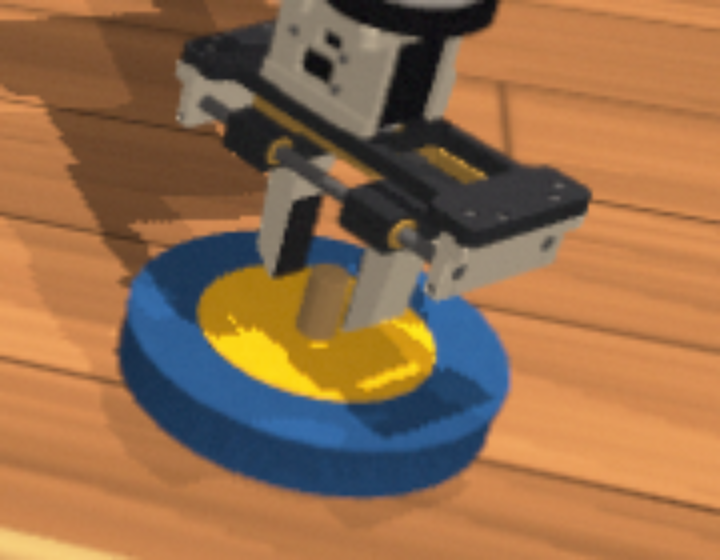

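The tips really sit at z ≈ 0.056 while the reading says 0.017, so true height is about reading + 0.039. The crop shows them straddling the knob. I'll use that offset from here on.

Request:
{"name": "move_arm", "arguments": {
  "motion": [
    [0, 0, 0.1, 0, 0, 0],
    [0, 0, 0.16, 0, 0, 0],
    [0, 0, 0.16, 0, 0, 0],
    [0, 0, 0.16, 0, 0, 0]
  ]
}}

```text
time: 5.32
tool_pos: [0.4847, 0.324, 0.0008]
tool_rot: [3.141, 0.0, 2.356]
contact_force: [0.6, -0.2, -0.0]
opening: 0.0461
grip_force: 0.0
```

Request:
{"name": "move_arm", "arguments": {
  "motion": [
    [0, 0, 0, 0, 0, 0],
    [0, 0, 0, 0, 0, 0],
    [0, 0, 0, 0, 0, 0],
    [0, 0, 0, 0, 0, 0],
    [0, 0, 0, 0, 0, 0],
    [0, 0, 0, 0, 0, 0],
    [0, 0, 0, 0, 0, 0]
  ],
  "fingers": -1,
  "newtons": 35
}}

```text
time: 6.2
tool_pos: [0.4847, 0.324, 0.0009]
tool_rot: [3.141, 0.0, 2.356]
contact_force: [-0.6, -0.6, 1.9]
opening: 0.0191
grip_force: 35.0
```

Request:
{"name": "move_arm", "arguments": {
  "motion": [
    [0, 0, -0.1, 0, 0, 0],
    [0, 0, -0.3, 0, 0, 0],
    [0, 0, -0.6, 0, 0, 0],
    [0, 0, -0.9, 0, 0, 0],
    [0, 0, -0.9, 0, 0, 0],
    [0, 0, -0.9, 0, 0, 0]
  ]
}}

```text
time: 6.95
tool_pos: [0.4839, 0.3236, 0.0899]
tool_rot: [-3.14, -0.001, 2.356]
contact_force: [-0.8, -0.5, -2.4]
opening: 0.0193
grip_force: 35.0
```

```bash
python3 -c "
from h import *
go(.5422,.0444,.091,2.3562);print(robot.observe()['contact_force'])
c=cam('scene');P=cloud(c);o,d=world(c);save(c,'a4.png')
m=(abs(P[...,2]-.123)<.012)&(abs(P[...,0]-.485)<.12)&(abs(P[...,1]-.324)<.12)
hsv=cv2.cvtColor(c['image'],cv2.COLOR_RGB2HSV);b=m&((cv2.inRange(hsv,(100,150,40),(125,255,255))>0)|(cv2.inRange(hsv,(22,180,100),(34,255,255))>0))
X=P[b];A=np.c_[X[:,:2]-X[:,:2].mean(0),np.ones(len(X))]
print(b.sum(),np.linalg.lstsq(A,X[:,2],rcond=None)[0])
"
```

```text
units [-2.387 -1.562 -0.01 ] tilt [-1.5e-03 -7.0e-04 -1.0e+00] yaw 2.3559 rz -0.0001 t 7.0
[-0.78879137 -0.49044219 -2.38972594]
2398 [-0.00846003 -0.00105106  0.12300023]
```

View pics/a4.png

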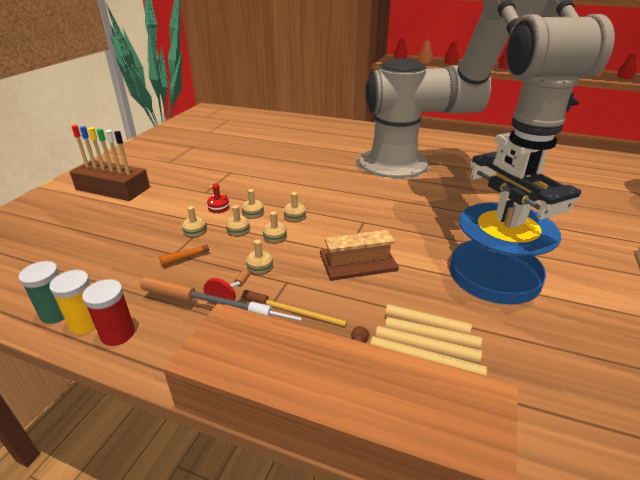

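The lid is held level above the open tin at (510,230). Carrying it to the rest at (359,245).

Request:
{"name": "move_arm", "arguments": {
  "motion": [
    [-0.25, -0.15, 0, 0, 0, 0],
    [-0.5, -0.35, 0, 0, 0, 0],
    [-0.8, -0.52, 0, 0, 0, 0],
    [-0.8, -0.52, 0, 0, 0, 0]
  ]
}}

```text
time: 7.5
tool_pos: [0.5042, 0.2285, 0.0895]
tool_rot: [-3.139, -0.001, 2.353]
contact_force: [-0.5, 0.7, -2.1]
opening: 0.0191
grip_force: 35.0
```

Request:
{"name": "move_arm", "arguments": {
  "motion": [
    [-0.25, -0.15, 0, 0, 0, 0],
    [-0.5, -0.35, 0, 0, 0, 0],
    [-0.8, -0.52, 0, 0, 0, 0],
    [-0.8, -0.52, 0, 0, 0, 0]
  ]
}}

```text
time: 8.0
tool_pos: [0.5242, 0.1362, 0.0899]
tool_rot: [-3.14, -0.001, 2.353]
contact_force: [-0.4, 0.4, -1.6]
opening: 0.0194
grip_force: 35.0
```

Request:
{"name": "move_arm", "arguments": {
  "motion": [
    [-0.25, -0.15, 0, 0, 0, 0],
    [-0.5, -0.35, 0, 0, 0, 0],
    [-0.78, -0.52, 0, 0, 0, 0],
    [-0.78, -0.52, 0, 0, 0, 0],
    [-0.78, -0.52, 0, 0, 0, 0],
    [-0.78, -0.52, 0.3, 0, 0, 0],
    [-0.78, -0.52, 0.3, 0, 0, 0],
    [-0.78, -0.52, 0.3, 0, 0, 0]
  ]
}}

```text
time: 9.0
tool_pos: [0.5427, 0.0462, 0.0614]
tool_rot: [3.141, 0.0, 2.357]
contact_force: [-0.1, 0.0, -1.4]
opening: 0.0191
grip_force: 35.0
```

```bash
python3 -c "
from h import *
go(.5425,.0443,.039,2.3562);print(robot.observe()['contact_force'])
for n in('scene','top'):
    c=cam(n);P=cloud(c);o,d=world(c)
    z=.033+robot.observe()['tool_pos'][2]
    m=(abs(P[...,2]-z)<.008)&(abs(P[...,0]-.5425)<.11)&(abs(P[...,1]-.0443)<.11)
    hsv=cv2.cvtColor(c['image'],cv2.COLOR_RGB2HSV);b=m&((cv2.inRange(hsv,(100,150,40),(125,255,255))>0)|(cv2.inRange(hsv,(22,180,100),(34,255,255))>0))
    Q=onplane(o,d,z)[b][:,:2].astype(np.float32)
    print(n,b.sum(),z,np.median(P[b][:,2]),cv2.minEnclosingCircle(Q))
c=cam('top');P=cloud(c);o,d=world(c);hsv=cv2.cvtColor(c['image'],cv2.COLOR_RGB2HSV)
Q=onplane(o,d,.028);b=(cv2.inRange(hsv,(100,120,20),(125,255,255))>0)&(np.hypot(Q[...,0]-.485,Q[...,1]-.324)<.1)&(abs(P[...,2]-.028)<.008)
print('rim',b.sum(),cv2.fitEllipse(cv2.convexHull(Q[b][:,:2].astype(np.float32))),cv2.minEnclosingCircle(Q[b][:,:2].astype(np.float32)))
"
```

```text
units [-0.012 -0.015  0.224] tilt [ 4.e-04  2.e-04 -1.e+00] yaw 2.357 rz 0.0003 t 9.0
[-0.14088068  0.01400611 -1.41181549]
scene 2072 0.09472494767020542 0.09454867678758294 ((0.5445635318756104, 0.04643984138965607), 0.09338004142045975)
top 686 0.09484377818217954 0.09302750755013023 ((0.5425500273704529, 0.046992287039756775), 0.09075162559747696)
rim 179 ((0.4840184450149536, 0.3226557970046997), (0.1795099377632141, 0.1831158846616745), 166.72642517089844) ((0.48421722650527954, 0.3228701949119568), 0.09179986268281937)
```

Request:
{"name": "move_arm", "arguments": {
  "motion": [
    [-0.01, -0.02, 0.06, 0, 0, 0],
    [-0.01, -0.02, 0.12, 0, 0, 0],
    [-0.01, -0.02, 0.17, 0, 0, 0],
    [-0.01, -0.02, 0.19, 0, 0, 0],
    [-0.01, -0.02, 0.205, 0, 0, 0],
    [-0.01, -0.02, 0.22, 0, 0, 0],
    [-0.01, -0.02, 0.22, 0, 0, 0],
    [-0.01, -0.02, 0.22, 0, 0, 0]
  ]
}}

```text
time: 10.15
tool_pos: [0.542, 0.0432, 0.039]
tool_rot: [3.141, 0.0, 2.356]
contact_force: [0.6, 0.2, -0.2]
opening: 0.0192
grip_force: 35.0
```

Request:
{"name": "move_arm", "arguments": {
  "motion": [
    [0, 0.01, 0.005, 0, 0, 0],
    [0, 0.01, 0.01, 0, 0, 0],
    [0, 0.01, 0.01, 0, 0, 0],
    [0, 0.01, 0.01, 0, 0, 0]
  ]
}}

```text
time: 10.65
tool_pos: [0.542, 0.0432, 0.0389]
tool_rot: [-3.14, 0.0, 2.356]
contact_force: [-7.1, -3.4, 10.4]
opening: 0.019
grip_force: 35.0
```

Request:
{"name": "move_arm", "arguments": {
  "motion": [
    [0, 0, 0, 0, 0, 0],
    [0, 0, 0, 0, 0, 0],
    [0, 0, 0, 0, 0, 0],
    [0, 0, 0, 0, 0, 0],
    [0, 0, 0, 0, 0, 0]
  ],
  "fingers": -0.1
}}

```text
time: 11.28
tool_pos: [0.5426, 0.044, 0.0377]
tool_rot: [3.142, -0.0, 2.356]
contact_force: [-0.1, -0.6, -0.5]
opening: 0.0411
grip_force: 0.0
```

Request:
{"name": "move_arm", "arguments": {
  "motion": [
    [0, 0, -0.2, 0, 0, 0],
    [0, 0, -0.5, 0, 0, 0],
    [0, 0, -0.8, 0, 0, 0],
    [0, 0, -1, 0, 0, 0],
    [0, 0, -1, 0, 0, 0],
    [0, 0, -1, 0, 0, 0]
  ]
}}

```text
time: 12.02
tool_pos: [0.5419, 0.044, 0.1368]
tool_rot: [-3.141, -0.001, 2.356]
contact_force: [0.5, 0.4, -0.1]
opening: 0.0413
grip_force: 0.0
```

```bash
python3 -c "
from h import *
for n in('scene','top'):
    c=cam(n);P=cloud(c);o,d=world(c)
    z=.071
    m=(abs(P[...,2]-z)<.008)&(abs(P[...,0]-.5425)<.11)&(abs(P[...,1]-.0443)<.11)
    hsv=cv2.cvtColor(c['image'],cv2.COLOR_RGB2HSV);b=m&((cv2.inRange(hsv,(100,150,40),(125,255,255))>0)|(cv2.inRange(hsv,(22,180,100),(34,255,255))>0))
    Q=onplane(o,d,z)[b][:,:2].astype(np.float32);X=P[b];A=np.c_[X[:,:2]-X[:,:2].mean(0),np.ones(len(X))]
    print(n,b.sum(),np.linalg.lstsq(A,X[:,2],rcond=None)[0],cv2.minEnclosingCircle(Q))
    if n=='scene':
        for s in stems(P,box=(.3,.7,-.6,0)): print(*s)
go(.4440,-.3704,.16,2.3562)
cv2.imwrite('pics/a5.png',cv2.resize(cam('scene')['image'][165:265,170:430,::-1],None,fx=3,fy=3))
"
```

```text
scene 2384 [-0.00189322 -0.00110833  0.07211636] ((0.5421974062919617, 0.043340761214494705), 0.09435645490884781)
(np.float64(215.0), np.float64(188.0)) 66 [ 0.4452 -0.3705  0.0624] [ 0.4531 -0.3577  0.0747]
(np.float64(251.0), np.float64(193.0)) 56 [ 0.4369 -0.2693  0.0605] [ 0.4451 -0.2615  0.0707]
(np.float64(294.0), np.float64(196.0)) 61 [ 0.4139 -0.1608  0.0604] [ 0.4227 -0.1525  0.0703]
(np.float64(236.0), np.float64(210.0)) 63 [ 0.5208 -0.2638  0.0605] [ 0.53   -0.2556  0.0709]
(np.float64(191.0), np.float64(211.0)) 64 [ 0.562  -0.362   0.0608] [ 0.5713 -0.3537  0.0713]
(np.float64(273.0), np.float64(216.0)) 63 [ 0.5157 -0.1683  0.0608] [ 0.5232 -0.1602  0.0708]
(np.float64(330.0), np.float64(231.0)) 697 [ 0.5407 -0.0244  0.0709] [ 6.208e-01 -1.000e-04  7.450e-02]
(np.float64(258.0), np.float64(245.0)) 79 [ 0.6336 -0.1487  0.0607] [ 0.6413 -0.141   0.0708]
top 1037 [-0.0027057   0.00073812  0.0701366 ] ((0.5426359176635742, 0.045335523784160614), 0.09119269996881485)
units [-2.239 -3.621 -0.233] tilt [-2.2e-03  2.0e-04 -1.0e+00] yaw 2.3558 rz -0.0001 t 12.1
```

View pics/a5.png

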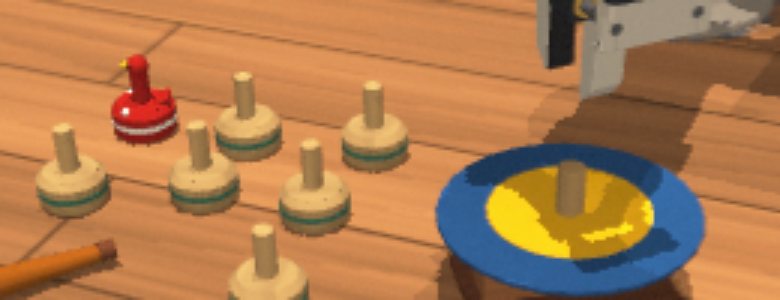

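The crop shows the lid level on the rest, the dove with its beak pointing left (crop (125,65)) and all six calls standing. Next is the dove.

Request:
{"name": "move_arm", "arguments": {
  "motion": [
    [-0.15, -0.25, 0, 0, 0, 0],
    [-0.35, -0.6, 0, 0, 0, 0],
    [-0.56, -0.9, 0, 0, 0, 0],
    [-0.56, -0.9, 0, 0, 0, 0]
  ]
}}

```text
time: 12.68
tool_pos: [0.5179, -0.0612, 0.1372]
tool_rot: [-3.141, -0.001, 2.353]
contact_force: [0.1, 0.5, -0.1]
opening: 0.0407
grip_force: 0.0
```

Request:
{"name": "move_arm", "arguments": {
  "motion": [
    [-0.15, -0.25, 0, 0, 0, 0],
    [-0.35, -0.6, 0, 0, 0, 0],
    [-0.56, -0.9, 0, 0, 0, 0],
    [-0.56, -0.9, 0, 0, 0, 0]
  ]
}}

```text
time: 13.18
tool_pos: [0.4942, -0.1636, 0.1373]
tool_rot: [-3.141, -0.001, 2.353]
contact_force: [0.4, 0.2, -1.2]
opening: 0.041
grip_force: 0.0
```

Request:
{"name": "move_arm", "arguments": {
  "motion": [
    [-0.15, -0.25, 0, 0, 0, 0],
    [-0.35, -0.6, 0, 0, 0, 0],
    [-0.56, -0.9, 0, 0, 0, 0],
    [-0.56, -0.9, 0, 0, 0, 0]
  ]
}}

```text
time: 13.68
tool_pos: [0.4704, -0.2663, 0.1373]
tool_rot: [3.141, -0.0, 2.354]
contact_force: [-0.4, 0.2, -0.0]
opening: 0.0416
grip_force: 0.0
```

Request:
{"name": "move_arm", "arguments": {
  "motion": [
    [-0.15, -0.25, 0, 0, 0, 0],
    [-0.35, -0.6, 0, 0, 0, 0],
    [-0.56, -0.9, 0.3, 0, 0, 0],
    [-0.56, -0.9, 0.5, 0, 0, 0],
    [-0.56, -0.9, 0.5, 0, 0, 0],
    [-0.56, -0.9, 0.5, 0, 0, 0]
  ]
}}

```text
time: 14.42
tool_pos: [0.4473, -0.368, 0.0886]
tool_rot: [3.141, 0.001, 2.357]
contact_force: [-0.9, 0.8, -0.2]
opening: 0.0413
grip_force: 0.0
```

```bash
python3 -c "
from h import *
c=cam('scene');P=cloud(c)
m=(P[...,2]>.034)&(P[...,2]<.055)&(np.hypot(P[...,0]-.444,P[...,1]+.37)<.02)
X=P[m];print(m.sum(),X.min(0),X.max(0))
b=c['extrinsics'][:2,3]-[.444,-.37];b/=np.hypot(*b);t=np.array([-b[1],b[0]])
q=X[:,:2]
# near surface + 8mm along view, mid across view
print('axis', b*((q@b).max()-.008)+t*((q@t).max()+(q@t).min())/2)
go(.444,-.369,-.003,2.3562)
"
```

```text
41 [ 0.43777289 -0.37605706  0.03414756] [ 0.45020042 -0.35093802  0.05364865]
axis [ 0.44090314 -0.3647479 ]
units [ 0.02  -0.029  0.919] tilt [ 1.3e-03 -9.0e-04 -1.0e+00] yaw 2.3574 rz 0.0004 t 14.5
```

Request:
{"name": "move_arm", "arguments": {
  "motion": [
    [0.02, -0.03, 0.2, 0, 0, 0],
    [0.02, -0.03, 0.4, 0, 0, 0],
    [0.02, -0.03, 0.6, 0, 0, 0],
    [0.02, -0.03, 0.8, 0, 0, 0],
    [0.02, -0.03, 0.91, 0, 0, 0],
    [0.02, -0.03, 0.91, 0, 0, 0],
    [0.02, -0.03, 0.91, 0, 0, 0]
  ]
}}

```text
time: 15.35
tool_pos: [0.4433, -0.3701, -0.0022]
tool_rot: [3.142, 0.002, 2.356]
contact_force: [-0.4, -0.3, 0.2]
opening: 0.0412
grip_force: 0.0
```

Request:
{"name": "move_arm", "arguments": {
  "motion": [
    [0, 0, 0, 0, 0, 0],
    [0, 0, 0, 0, 0, 0],
    [0, 0, 0, 0, 0, 0],
    [0, 0, 0, 0, 0, 0],
    [0, 0, 0, 0, 0, 0],
    [0, 0, 0, 0, 0, 0]
  ],
  "fingers": -1,
  "newtons": 18
}}

```text
time: 16.1
tool_pos: [0.4428, -0.3697, -0.0031]
tool_rot: [3.142, 0.0, 2.356]
contact_force: [1.1, 0.2, 2.7]
opening: 0.0154
grip_force: 18.0
```

Request:
{"name": "move_arm", "arguments": {
  "motion": [
    [0, 0, -0.2, 0, 0, 0],
    [0, 0, -0.5, 0, 0, 0],
    [0, 0, -0.8, 0, 0, 0],
    [0, 0, -1, 0, 0, 0],
    [0, 0, -1, 0, 0, 0],
    [0, 0, -1, 0, 0, 0]
  ]
}}

```text
time: 16.85
tool_pos: [0.4422, -0.3691, 0.0956]
tool_rot: [3.141, -0.002, 2.356]
contact_force: [-0.5, 0.4, -0.7]
opening: 0.0155
grip_force: 18.0
```

```bash
python3 -c "
from h import *
go(.4845,.3229,.14,2.3562)
# tin from scene view too: inner/outer rim
for n in('scene','top'):
    c=cam(n);P=cloud(c);o,d=world(c);hsv=cv2.cvtColor(c['image'],cv2.COLOR_RGB2HSV)
    Q=onplane(o,d,.028);b=(cv2.inRange(hsv,(100,120,20),(125,255,255))>0)&(np.hypot(Q[...,0]-.485,Q[...,1]-.324)<.1)&(P[...,2]>.022)
    q=Q[b][:,:2].astype(np.float32);print('rim',n,b.sum(),cv2.fitEllipse(cv2.convexHull(q)),cv2.minEnclosingCircle(q))
    Q=onplane(o,d,.003);f=(np.hypot(Q[...,0]-.485,Q[...,1]-.324)<.12)&(abs(P[...,2]-.003)<.003)
    print('floor z',np.nanmedian(P[...,2][np.hypot(P[...,0]-.485,P[...,1]-.324)<.06]))
"
```

```text
units [ 4.597  5.191 -0.434] tilt [-0.0013  0.0015 -1.    ] yaw 2.3559 rz -0.0001 t 16.9
rim scene 609 ((0.48579519987106323, 0.3224319517612457), (0.18315239250659943, 0.19305285811424255), 84.6308822631836) ((0.48630228638648987, 0.3240399658679962), 0.09699258208274841)
floor z 0.003732823905628735
rim top 153 ((0.48409199714660645, 0.32267138361930847), (0.17981506884098053, 0.18313951790332794), 166.12355041503906) ((0.4845944344997406, 0.322637677192688), 0.0918097198009491)
floor z 0.002240046289376574
```

Request:
{"name": "move_arm", "arguments": {
  "motion": [
    [0.2, 0.2, -0.2, 0, 0, 0],
    [0.5, 0.55, -0.4, 0, 0, 0],
    [0.77, 0.865, -0.4, 0, 0, 0],
    [0.77, 0.865, -0.4, 0, 0, 0]
  ]
}}

```text
time: 17.45
tool_pos: [0.4492, -0.2514, 0.1363]
tool_rot: [3.141, -0.002, 2.359]
contact_force: [-0.4, -0.2, 0.3]
opening: 0.0157
grip_force: 18.0
```

Request:
{"name": "move_arm", "arguments": {
  "motion": [
    [0.25, 0.28, 0, 0, 0, 0],
    [0.5, 0.55, 0, 0, 0, 0],
    [0.77, 0.865, 0, 0, 0, 0],
    [0.77, 0.865, 0, 0, 0, 0]
  ]
}}

```text
time: 17.95
tool_pos: [0.456, -0.137, 0.1362]
tool_rot: [-3.141, -0.002, 2.359]
contact_force: [0.4, -0.2, -0.7]
opening: 0.0156
grip_force: 18.0
```

Request:
{"name": "move_arm", "arguments": {
  "motion": [
    [0.25, 0.28, 0, 0, 0, 0],
    [0.5, 0.55, 0, 0, 0, 0],
    [0.77, 0.865, 0, 0, 0, 0],
    [0.77, 0.865, 0, 0, 0, 0]
  ]
}}

```text
time: 18.45
tool_pos: [0.4632, -0.0221, 0.1364]
tool_rot: [-3.141, -0.0, 2.358]
contact_force: [0.4, -1.1, -1.4]
opening: 0.0154
grip_force: 18.0
```

Request:
{"name": "move_arm", "arguments": {
  "motion": [
    [0.25, 0.28, 0, 0, 0, 0],
    [0.5, 0.55, 0, 0, 0, 0],
    [0.77, 0.865, 0, 0, 0, 0],
    [0.77, 0.865, 0, 0, 0, 0]
  ]
}}

```text
time: 18.95
tool_pos: [0.4704, 0.0931, 0.1364]
tool_rot: [-3.142, 0.0, 2.358]
contact_force: [-0.0, -0.9, -0.7]
opening: 0.0155
grip_force: 18.0
```

Request:
{"name": "move_arm", "arguments": {
  "motion": [
    [0.25, 0.28, 0, 0, 0, 0],
    [0.5, 0.55, 0, 0, 0, 0],
    [0.77, 0.865, 0, 0, 0, 0],
    [0.77, 0.865, 0, 0, 0, 0]
  ]
}}

```text
time: 19.45
tool_pos: [0.4774, 0.2084, 0.1363]
tool_rot: [-3.141, 0.0, 2.358]
contact_force: [0.9, -0.6, -1.3]
opening: 0.0156
grip_force: 18.0
```

Request:
{"name": "move_arm", "arguments": {
  "motion": [
    [0.25, 0.28, 0, 0, 0, 0],
    [0.5, 0.55, 0, 0, 0, 0],
    [0.75, 0.865, 0, 0, 0, 0],
    [0.75, 0.865, 0.4, 0, 0, 0],
    [0.75, 0.865, 0.8, 0, 0, 0],
    [0.75, 0.865, 0.8, 0, 0, 0],
    [0.75, 0.865, 0.8, 0, 0, 0]
  ]
}}

```text
time: 20.32
tool_pos: [0.4863, 0.3216, 0.0581]
tool_rot: [3.14, 0.001, 2.354]
contact_force: [-0.1, 0.2, -0.3]
opening: 0.0156
grip_force: 18.0
```

```bash
python3 -c "
from h import *
go(.4848,.3232,.001,2.3562);print(robot.observe()['opening'])
c=cam('scene');cv2.imwrite('pics/a6.png',cv2.resize(c['image'][170:310,420:600,::-1],None,fx=4,fy=4))"
```

```text
units [ 0.022 -0.     0.571] tilt [ 1.8e-03  5.0e-04 -1.0e+00] yaw 2.3545 rz -0.0005 t 20.3
0.015610076862786454
```

View pics/a6.png

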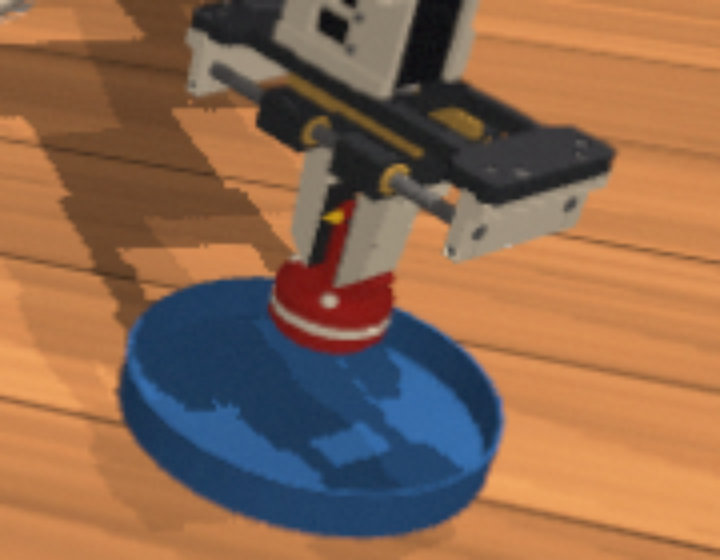

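The dove hangs upright over the tin middle (crop (330,310)). Lowering it gently.

Request:
{"name": "move_arm", "arguments": {
  "motion": [
    [0.01, 0, 0.15, 0, 0, 0],
    [0.02, 0, 0.3, 0, 0, 0],
    [0.02, 0, 0.42, 0, 0, 0],
    [0.02, 0, 0.5, 0, 0, 0],
    [0.02, 0, 0.54, 0, 0, 0],
    [0.02, 0, 0.55, 0, 0, 0],
    [0.02, 0, 0.56, 0, 0, 0],
    [0.02, 0, 0.567, 0, 0, 0],
    [0.02, 0, 0.573, 0, 0, 0],
    [0.02, 0, 0.573, 0, 0, 0]
  ]
}}

```text
time: 21.62
tool_pos: [0.4835, 0.3241, -0.0001]
tool_rot: [3.141, 0.0, 2.356]
contact_force: [-0.3, -0.5, 2.2]
opening: 0.0156
grip_force: 18.0
```

```bash
python3 -c "
from h import *
go(.4848,.3232,.000,2.3562);print(robot.observe()['contact_force'])"
```

```text
units [-0.016  0.003 -0.001] tilt [ 6.e-04  4.e-04 -1.e+00] yaw 2.3559 rz -0.0001 t 21.6
[-0.34231176 -0.52893154  2.23275481]
```

Request:
{"name": "move_arm", "arguments": {
  "motion": [
    [0, 0, -0.015, 0, 0, 0],
    [-0.012, 0, -0.015, 0, 0, 0],
    [-0.012, 0, -0.01, 0, 0, 0],
    [-0.012, 0, -0.004, 0, 0, 0],
    [-0.012, 0, 0.001, 0, 0, 0],
    [-0.012, 0, 0.003, 0, 0, 0],
    [-0.012, 0, 0.003, 0, 0, 0]
  ]
}}

```text
time: 22.5
tool_pos: [0.4841, 0.3231, -0.0001]
tool_rot: [3.141, 0.0, 2.356]
contact_force: [-1.8, -1.8, 6.3]
opening: 0.0155
grip_force: 18.0
```

Request:
{"name": "move_arm", "arguments": {
  "motion": [
    [0, 0, 0, 0, 0, 0],
    [0, 0, 0, 0, 0, 0],
    [0, 0, 0, 0, 0, 0],
    [0, 0, 0, 0, 0, 0]
  ],
  "fingers": -0.3
}}

```text
time: 23.0
tool_pos: [0.4841, 0.3231, -0.0009]
tool_rot: [-3.142, -0.0, 2.356]
contact_force: [-0.1, 0.3, -0.1]
opening: 0.0322
grip_force: 0.0
```

Request:
{"name": "move_arm", "arguments": {
  "motion": [
    [0, 0, -0.1, 0, 0, 0],
    [0, 0, -0.3, 0, 0, 0],
    [0, 0, -0.6, 0, 0, 0],
    [0, 0, -0.9, 0, 0, 0],
    [0, 0, -1, 0, 0, 0],
    [0, 0, -1, 0, 0, 0]
  ]
}}

```text
time: 23.75
tool_pos: [0.4843, 0.3232, 0.0997]
tool_rot: [3.14, 0.0, 2.356]
contact_force: [-0.6, -0.4, -0.6]
opening: 0.0322
grip_force: 0.0
```

```bash
cat >> h.py <<'E'
def look(n='scene'):
    "stem tops everywhere (short form) and the arm state"
    P=cloud(cam(n))
    for s in stems(P,.045,.08,(.3,.7,-.6,-.05))+stems(P,.045,.08,(.38,.6,.22,.43)): print(n,s[0],s[1],s[2],s[3][2])
E
python3 -c "
from h import *
go(.4139,-.16,.137,2.3562)
look();look('top')"
```

```text
units [-2.921 -3.913 -0.377] tilt [ 1.1e-03  6.0e-04 -1.0e+00] yaw 2.3559 rz -0.0001 t 23.8
scene (np.float64(251.0), np.float64(194.0)) 68 [ 0.4362 -0.2697  0.0581] 0.071
scene (np.float64(294.0), np.float64(197.0)) 74 [ 0.4133 -0.1611  0.058 ] 0.0709
scene (np.float64(236.0), np.float64(211.0)) 77 [ 0.5214 -0.2641  0.0583] 0.0715
scene (np.float64(191.0), np.float64(212.0)) 76 [ 0.5616 -0.3614  0.0582] 0.0712
scene (np.float64(273.0), np.float64(217.0)) 78 [ 0.5166 -0.1679  0.0581] 0.0709
scene (np.float64(258.0), np.float64(246.0)) 92 [ 0.6339 -0.149   0.0584] 0.0714
scene (np.float64(501.0), np.float64(252.0)) 142 [0.4849 0.3216 0.0612] 0.0772
top (np.float64(385.0), np.float64(225.0)) 43 [ 0.6344 -0.1468  0.0594] 0.0737
top (np.float64(479.0), np.float64(255.0)) 53 [ 0.5622 -0.3621  0.0588] 0.0713
top (np.float64(436.0), np.float64(272.0)) 47 [ 0.5217 -0.262   0.0591] 0.0723
top (np.float64(395.0), np.float64(274.0)) 46 [ 0.5174 -0.1666  0.0578] 0.07
top (np.float64(440.0), np.float64(310.0)) 54 [ 0.435  -0.2672  0.0601] 0.0733
top (np.float64(393.0), np.float64(320.0)) 43 [ 0.4141 -0.1591  0.0598] 0.0738
```

Request:
{"name": "move_arm", "arguments": {
  "motion": [
    [-0.2, -0.25, -0.2, 0, 0, 0],
    [-0.45, -0.6, -0.4, 0, 0, 0],
    [-0.73, -0.98, -0.4, 0, 0, 0],
    [-0.73, -0.98, -0.4, 0, 0, 0]
  ]
}}

```text
time: 24.35
tool_pos: [0.4654, 0.1997, 0.1384]
tool_rot: [-3.139, -0.001, 2.353]
contact_force: [-0.2, 0.3, 1.0]
opening: 0.032
grip_force: 0.0
```

Request:
{"name": "move_arm", "arguments": {
  "motion": [
    [-0.25, -0.32, 0, 0, 0, 0],
    [-0.48, -0.65, 0, 0, 0, 0],
    [-0.73, -0.98, 0, 0, 0, 0],
    [-0.73, -0.98, 0, 0, 0, 0]
  ]
}}

```text
time: 24.85
tool_pos: [0.4482, 0.08, 0.1384]
tool_rot: [-3.14, -0.001, 2.353]
contact_force: [0.8, 0.4, 0.1]
opening: 0.032
grip_force: 0.0
```

Request:
{"name": "move_arm", "arguments": {
  "motion": [
    [-0.25, -0.32, 0, 0, 0, 0],
    [-0.48, -0.65, 0, 0, 0, 0],
    [-0.73, -0.98, 0, 0, 0, 0],
    [-0.73, -0.98, 0, 0, 0, 0]
  ]
}}

```text
time: 25.35
tool_pos: [0.4312, -0.0404, 0.1387]
tool_rot: [-3.141, -0.001, 2.353]
contact_force: [0.8, 0.4, 0.5]
opening: 0.032
grip_force: 0.0
```

Request:
{"name": "move_arm", "arguments": {
  "motion": [
    [-0.25, -0.32, 0, 0, 0, 0],
    [-0.48, -0.65, 0, 0, 0, 0],
    [-0.73, -0.975, 0, 0, 0, 0],
    [-0.73, -0.975, 0.4, 0, 0, 0],
    [-0.73, -0.975, 0.8, 0, 0, 0],
    [-0.73, -0.975, 0.8, 0, 0, 0],
    [-0.73, -0.975, 0.8, 0, 0, 0],
    [-0.73, -0.975, 0.8, 0, 0, 0]
  ]
}}

```text
time: 26.35
tool_pos: [0.4149, -0.1603, 0.0606]
tool_rot: [3.141, 0.003, 2.357]
contact_force: [-0.6, 0.2, 0.1]
opening: 0.0319
grip_force: 0.0
```

```bash
python3 -c "
from h import *
go(.4138,-.16,-.003,2.3562)
look();look('top')"
```

```text
units [ 0.011 -0.006  0.636] tilt [ 0.0026 -0.0013 -1.    ] yaw 2.3566 rz 0.0001 t 26.4
scene (np.float64(251.0), np.float64(194.0)) 65 [ 0.436  -0.2698  0.0584] 0.0714
scene (np.float64(294.0), np.float64(197.0)) 74 [ 0.4138 -0.1612  0.058 ] 0.071
scene (np.float64(236.0), np.float64(211.0)) 75 [ 0.5206 -0.2643  0.0573] 0.0696
scene (np.float64(191.0), np.float64(212.0)) 76 [ 0.5615 -0.3614  0.0586] 0.0716
scene (np.float64(273.0), np.float64(217.0)) 76 [ 0.5162 -0.1681  0.0577] 0.0702
scene (np.float64(258.0), np.float64(246.0)) 95 [ 0.6337 -0.1484  0.0574] 0.0697
scene (np.float64(501.0), np.float64(252.0)) 141 [0.4853 0.3216 0.0611] 0.0769
top (np.float64(385.0), np.float64(225.0)) 44 [ 0.6338 -0.1468  0.06  ] 0.0714
top (np.float64(479.0), np.float64(254.0)) 52 [ 0.5619 -0.3614  0.0604] 0.0755
top (np.float64(436.0), np.float64(272.0)) 46 [ 0.5216 -0.2623  0.0596] 0.0734
top (np.float64(395.0), np.float64(275.0)) 47 [ 0.5176 -0.1667  0.0582] 0.0712
top (np.float64(180.0), np.float64(290.0)) 74 [0.4842 0.3227 0.0634] 0.0783
```

Request:
{"name": "move_arm", "arguments": {
  "motion": [
    [0.01, -0.005, 0.2, 0, 0, 0],
    [0.01, -0.005, 0.4, 0, 0, 0],
    [0.01, -0.005, 0.55, 0, 0, 0],
    [0.01, -0.005, 0.63, 0, 0, 0],
    [0.01, -0.005, 0.63, 0, 0, 0],
    [0.01, -0.005, 0.63, 0, 0, 0]
  ]
}}

```text
time: 27.2
tool_pos: [0.413, -0.16, -0.0032]
tool_rot: [3.141, 0.001, 2.356]
contact_force: [-0.2, 0.8, 0.0]
opening: 0.0322
grip_force: 0.0
```

Request:
{"name": "move_arm", "arguments": {
  "motion": [
    [0, 0, 0, 0, 0, 0],
    [0, 0, 0, 0, 0, 0],
    [0, 0, 0, 0, 0, 0],
    [0, 0, 0, 0, 0, 0],
    [0, 0, 0, 0, 0, 0],
    [0, 0, -0.2, 0, 0, 0],
    [0, 0, -0.5, 0, 0, 0],
    [0, 0, -0.8, 0, 0, 0],
    [0, 0, -1, 0, 0, 0],
    [0, 0, -1, 0, 0, 0]
  ],
  "fingers": -1,
  "newtons": 18
}}

```text
time: 28.45
tool_pos: [0.4133, -0.1603, 0.0972]
tool_rot: [3.141, 0.003, 2.356]
contact_force: [0.6, 0.2, -0.9]
opening: 0.0157
grip_force: 18.0
```

Request:
{"name": "move_arm", "arguments": {
  "motion": [
    [0.2, 0.2, -0.2, 0, 0, 0],
    [0.5, 0.55, -0.4, 0, 0, 0],
    [0.8, 0.85, -0.4, 0, 0, 0],
    [0.8, 0.85, -0.4, 0, 0, 0]
  ]
}}

```text
time: 28.95
tool_pos: [0.4151, -0.0408, 0.1352]
tool_rot: [-3.141, -0.002, 2.359]
contact_force: [0.9, 0.0, -1.0]
opening: 0.0155
grip_force: 18.0
```

Request:
{"name": "move_arm", "arguments": {
  "motion": [
    [0.25, 0.28, 0, 0, 0, 0],
    [0.5, 0.55, 0, 0, 0, 0],
    [0.8, 0.85, 0, 0, 0, 0],
    [0.8, 0.85, 0, 0, 0, 0]
  ]
}}

```text
time: 29.45
tool_pos: [0.4191, 0.0748, 0.1351]
tool_rot: [-3.14, -0.001, 2.359]
contact_force: [0.1, -0.5, -0.8]
opening: 0.0155
grip_force: 18.0
```

Request:
{"name": "move_arm", "arguments": {
  "motion": [
    [0.25, 0.28, 0, 0, 0, 0],
    [0.5, 0.55, 0, 0, 0, 0],
    [0.8, 0.85, 0, 0, 0, 0],
    [0.8, 0.85, 0, 0, 0, 0]
  ]
}}

```text
time: 29.95
tool_pos: [0.4233, 0.1907, 0.1353]
tool_rot: [-3.141, -0.0, 2.358]
contact_force: [-0.2, -0.7, -0.0]
opening: 0.0159
grip_force: 18.0
```

Request:
{"name": "move_arm", "arguments": {
  "motion": [
    [0.25, 0.28, 0, 0, 0, 0],
    [0.5, 0.55, 0, 0, 0, 0],
    [0.8, 0.85, 0, 0, 0, 0],
    [0.8, 0.85, 0.4, 0, 0, 0],
    [0.8, 0.85, 0.8, 0, 0, 0],
    [0.8, 0.85, 0.8, 0, 0, 0],
    [0.8, 0.85, 0.8, 0, 0, 0],
    [0.8, 0.85, 0.8, 0, 0, 0]
  ]
}}

```text
time: 30.95
tool_pos: [0.4282, 0.3069, 0.0579]
tool_rot: [3.139, 0.001, 2.355]
contact_force: [-0.6, 1.0, -0.5]
opening: 0.0154
grip_force: 18.0
```

```bash
cat >> h.py <<'E'
C=np.array([.4845,.3230])
def slot(deg,r=.0585): return C+r*np.array([np.cos(np.radians(deg)),np.sin(np.radians(deg))])
E
python3 -c "
from h import *
go(*slot(195),0,2.3562)"
```

```text
units [0.009 0.004 0.579] tilt [ 0.0029  0.0014 -1.    ] yaw 2.3552 rz -0.0003 t 30.9
```

Request:
{"name": "move_arm", "arguments": {
  "motion": [
    [0.01, 0, 0.15, 0, 0, 0],
    [0.01, 0, 0.3, 0, 0, 0],
    [0.01, 0, 0.42, 0, 0, 0],
    [0.01, 0, 0.5, 0, 0, 0],
    [0.01, 0, 0.54, 0, 0, 0],
    [0.01, 0, 0.56, 0, 0, 0],
    [0.01, 0, 0.575, 0, 0, 0],
    [0.01, 0, 0.58, 0, 0, 0],
    [0.01, 0, 0.58, 0, 0, 0]
  ]
}}

```text
time: 32.08
tool_pos: [0.4263, 0.3077, -0.0008]
tool_rot: [3.141, 0.0, 2.356]
contact_force: [-2.2, -2.3, 5.6]
opening: 0.0153
grip_force: 18.0
```

Request:
{"name": "move_arm", "arguments": {
  "motion": [
    [0, 0, 0, 0, 0, 0],
    [0, 0, 0, 0, 0, 0],
    [0, 0, 0, 0, 0, 0],
    [0, 0, 0, 0, 0, 0],
    [0, 0, -0.1, 0, 0, 0],
    [0, 0, -0.3, 0, 0, 0],
    [0, 0, -0.6, 0, 0, 0],
    [0, 0, -1, 0, 0, 0],
    [0, 0, -1, 0, 0, 0]
  ],
  "fingers": -0.3
}}

```text
time: 33.2
tool_pos: [0.4281, 0.3087, 0.1019]
tool_rot: [3.135, 0.002, 2.356]
contact_force: [0.6, 1.2, -0.5]
opening: 0.0322
grip_force: 0.0
```

Request:
{"name": "move_arm", "arguments": {
  "motion": [
    [-0.25, -0.25, -0.2, 0, 0, 0],
    [-0.5, -0.5, -0.4, 0, 0, 0],
    [-0.83, -0.8, -0.4, 0, 0, 0],
    [-0.83, -0.8, -0.4, 0, 0, 0]
  ]
}}

```text
time: 33.7
tool_pos: [0.4279, 0.1902, 0.1381]
tool_rot: [-3.141, -0.0, 2.353]
contact_force: [0.0, 0.7, 0.2]
opening: 0.0321
grip_force: 0.0
```

```bash
python3 -c "
from h import *
look();look('top');go(.4357,-.268,.057,2.3562)"
```

```text
scene (np.float64(251.0), np.float64(194.0)) 65 [ 0.435  -0.2697  0.0578] 0.0706
scene (np.float64(236.0), np.float64(211.0)) 74 [ 0.521  -0.2643  0.0584] 0.0715
scene (np.float64(191.0), np.float64(212.0)) 76 [ 0.563  -0.3629  0.0585] 0.0708
scene (np.float64(273.0), np.float64(217.0)) 77 [ 0.5175 -0.168   0.0585] 0.0716
scene (np.float64(258.0), np.float64(246.0)) 94 [ 0.6334 -0.148   0.0579] 0.0705
scene (np.float64(493.0), np.float64(236.0)) 108 [0.4288 0.3066 0.0592] 0.073
scene (np.float64(501.0), np.float64(252.0)) 142 [0.4865 0.3216 0.0611] 0.0769
top (np.float64(385.0), np.float64(225.0)) 46 [ 0.6343 -0.1469  0.0575] 0.0696
top (np.float64(479.0), np.float64(255.0)) 52 [ 0.5624 -0.3612  0.0597] 0.0739
top (np.float64(436.0), np.float64(272.0)) 48 [ 0.5217 -0.2621  0.0585] 0.0719
top (np.float64(395.0), np.float64(275.0)) 46 [ 0.5175 -0.1664  0.0613] 0.0752
top (np.float64(440.0), np.float64(310.0)) 55 [ 0.435  -0.2672  0.0588] 0.0723
units [-3.315 -3.195  0.808] tilt [-5.e-04  3.e-04 -1.e+00] yaw 2.3546 rz -0.0005 t 33.8
```

Request:
{"name": "move_arm", "arguments": {
  "motion": [
    [-0.25, -0.25, 0, 0, 0, 0],
    [-0.5, -0.5, 0, 0, 0, 0],
    [-0.83, -0.8, 0, 0, 0, 0],
    [-0.83, -0.8, 0, 0, 0, 0]
  ]
}}

```text
time: 34.3
tool_pos: [0.4305, 0.0761, 0.1379]
tool_rot: [-3.141, -0.0, 2.354]
contact_force: [0.6, 0.8, 0.1]
opening: 0.0319
grip_force: 0.0
```

Request:
{"name": "move_arm", "arguments": {
  "motion": [
    [-0.25, -0.25, 0, 0, 0, 0],
    [-0.5, -0.5, 0, 0, 0, 0],
    [-0.83, -0.8, 0, 0, 0, 0],
    [-0.83, -0.8, 0, 0, 0, 0]
  ]
}}

```text
time: 34.8
tool_pos: [0.433, -0.0389, 0.138]
tool_rot: [3.141, -0.0, 2.354]
contact_force: [-0.4, 0.1, -0.4]
opening: 0.0322
grip_force: 0.0
```

Request:
{"name": "move_arm", "arguments": {
  "motion": [
    [-0.25, -0.25, 0, 0, 0, 0],
    [-0.5, -0.5, 0, 0, 0, 0],
    [-0.83, -0.8, 0, 0, 0, 0],
    [-0.83, -0.8, 0, 0, 0, 0]
  ]
}}

```text
time: 35.3
tool_pos: [0.4353, -0.1538, 0.1379]
tool_rot: [3.141, -0.0, 2.354]
contact_force: [0.6, 1.2, -0.2]
opening: 0.0322
grip_force: 0.0
```

Request:
{"name": "move_arm", "arguments": {
  "motion": [
    [-0.25, -0.25, 0, 0, 0, 0],
    [-0.5, -0.5, 0, 0, 0, 0],
    [-0.83, -0.8, 0, 0, 0, 0],
    [-0.83, -0.8, 0.4, 0, 0, 0],
    [-0.83, -0.8, 0.8, 0, 0, 0],
    [-0.83, -0.8, 0.8, 0, 0, 0],
    [-0.83, -0.8, 0.8, 0, 0, 0],
    [-0.83, -0.8, 0.8, 0, 0, 0]
  ]
}}

```text
time: 36.3
tool_pos: [0.4378, -0.2689, 0.0599]
tool_rot: [3.141, 0.003, 2.357]
contact_force: [0.5, 0.4, 0.4]
opening: 0.0319
grip_force: 0.0
```

```bash
python3 -c "
from h import *
look();go(.4355,-.2683,-.003,2.3562)"
```

```text
scene (np.float64(251.0), np.float64(194.0)) 67 [ 0.4371 -0.2694  0.0583] 0.0708
scene (np.float64(236.0), np.float64(211.0)) 77 [ 0.5216 -0.264   0.0578] 0.0705
scene (np.float64(191.0), np.float64(211.0)) 75 [ 0.5625 -0.3616  0.0582] 0.0712
scene (np.float64(273.0), np.float64(217.0)) 77 [ 0.5167 -0.1681  0.058 ] 0.0704
scene (np.float64(258.0), np.float64(246.0)) 94 [ 0.6344 -0.1476  0.0577] 0.0704
scene (np.float64(493.0), np.float64(236.0)) 109 [0.4282 0.3064 0.0594] 0.0737
scene (np.float64(501.0), np.float64(252.0)) 141 [0.4843 0.3215 0.0614] 0.0774
units [ 0.021 -0.01   0.628] tilt [ 0.0023 -0.0018 -1.    ] yaw 2.3564 rz 0.0001 t 36.4
```

Request:
{"name": "move_arm", "arguments": {
  "motion": [
    [0.015, -0.01, 0.2, 0, 0, 0],
    [0.015, -0.01, 0.4, 0, 0, 0],
    [0.015, -0.01, 0.55, 0, 0, 0],
    [0.015, -0.01, 0.63, 0, 0, 0],
    [0.015, -0.01, 0.63, 0, 0, 0],
    [0.015, -0.01, 0.63, 0, 0, 0]
  ]
}}

```text
time: 37.1
tool_pos: [0.4351, -0.2686, -0.0043]
tool_rot: [3.141, 0.001, 2.356]
contact_force: [-0.7, -0.3, -0.2]
opening: 0.0322
grip_force: 0.0
```

Request:
{"name": "move_arm", "arguments": {
  "motion": [
    [0, 0, 0, 0, 0, 0],
    [0, 0, 0, 0, 0, 0],
    [0, 0, 0, 0, 0, 0],
    [0, 0, 0, 0, 0, 0],
    [0, 0, 0, 0, 0, 0],
    [0, 0, -0.2, 0, 0, 0],
    [0, 0, -0.5, 0, 0, 0],
    [0, 0, -0.8, 0, 0, 0],
    [0, 0, -1, 0, 0, 0],
    [0, 0, -1, 0, 0, 0]
  ],
  "fingers": -1,
  "newtons": 18
}}

```text
time: 38.35
tool_pos: [0.4355, -0.2689, 0.0963]
tool_rot: [3.141, 0.003, 2.356]
contact_force: [0.5, -0.2, -0.8]
opening: 0.0155
grip_force: 18.0
```

Request:
{"name": "move_arm", "arguments": {
  "motion": [
    [0.2, 0.2, -0.2, 0, 0, 0],
    [0.45, 0.5, -0.4, 0, 0, 0],
    [0.71, 0.805, -0.4, 0, 0, 0],
    [0.71, 0.805, -0.4, 0, 0, 0]
  ]
}}

```text
time: 38.85
tool_pos: [0.4408, -0.1587, 0.1342]
tool_rot: [-3.141, -0.002, 2.359]
contact_force: [0.5, -0.3, -0.7]
opening: 0.0151
grip_force: 18.0
```

Request:
{"name": "move_arm", "arguments": {
  "motion": [
    [0.25, 0.28, 0, 0, 0, 0],
    [0.45, 0.5, 0, 0, 0, 0],
    [0.71, 0.805, 0, 0, 0, 0],
    [0.71, 0.805, 0, 0, 0, 0]
  ]
}}

```text
time: 39.35
tool_pos: [0.4478, -0.0528, 0.1342]
tool_rot: [-3.141, -0.002, 2.359]
contact_force: [0.0, -1.4, -0.5]
opening: 0.0154
grip_force: 18.0
```

Request:
{"name": "move_arm", "arguments": {
  "motion": [
    [0.25, 0.28, 0, 0, 0, 0],
    [0.45, 0.5, 0, 0, 0, 0],
    [0.71, 0.805, 0, 0, 0, 0],
    [0.71, 0.805, 0, 0, 0, 0]
  ]
}}

```text
time: 39.85
tool_pos: [0.4551, 0.0535, 0.1345]
tool_rot: [-3.141, -0.001, 2.358]
contact_force: [-0.3, -1.0, -1.6]
opening: 0.0157
grip_force: 18.0
```

Request:
{"name": "move_arm", "arguments": {
  "motion": [
    [0.25, 0.28, 0, 0, 0, 0],
    [0.45, 0.5, 0, 0, 0, 0],
    [0.71, 0.805, 0, 0, 0, 0],
    [0.71, 0.805, 0, 0, 0, 0]
  ]
}}

```text
time: 40.35
tool_pos: [0.4622, 0.1602, 0.1346]
tool_rot: [-3.141, -0.0, 2.358]
contact_force: [0.2, -0.7, -0.7]
opening: 0.0154
grip_force: 18.0
```

Request:
{"name": "move_arm", "arguments": {
  "motion": [
    [0.25, 0.28, 0, 0, 0, 0],
    [0.45, 0.5, 0, 0, 0, 0],
    [0.71, 0.805, 0, 0, 0, 0],
    [0.71, 0.805, 0.4, 0, 0, 0],
    [0.71, 0.805, 0.6, 0, 0, 0],
    [0.71, 0.805, 0.6, 0, 0, 0],
    [0.71, 0.805, 0.6, 0, 0, 0],
    [0.71, 0.805, 0.6, 0, 0, 0]
  ]
}}

```text
time: 41.35
tool_pos: [0.4695, 0.2669, 0.0763]
tool_rot: [3.14, 0.001, 2.355]
contact_force: [-0.2, 0.2, -0.6]
opening: 0.0161
grip_force: 18.0
```

```bash
python3 -c "
from h import *
go(*slot(255),-0.0005,2.3562)"
```

```text
units [-0.001 -0.005  0.768] tilt [ 2.e-03  7.e-04 -1.e+00] yaw 2.3552 rz -0.0003 t 41.4
```

Request:
{"name": "move_arm", "arguments": {
  "motion": [
    [0, 0, 0.2, 0, 0, 0],
    [0, 0, 0.4, 0, 0, 0],
    [0, 0, 0.55, 0, 0, 0],
    [0, 0, 0.66, 0, 0, 0],
    [0, 0, 0.72, 0, 0, 0],
    [0, 0, 0.75, 0, 0, 0],
    [0, 0, 0.765, 0, 0, 0],
    [0, 0, 0.775, 0, 0, 0],
    [0, 0, 0.775, 0, 0, 0]
  ]
}}

```text
time: 42.48
tool_pos: [0.4687, 0.2674, -0.0017]
tool_rot: [3.141, 0.0, 2.356]
contact_force: [-1.4, -0.8, 3.5]
opening: 0.0155
grip_force: 18.0
```

Request:
{"name": "move_arm", "arguments": {
  "motion": [
    [0, 0, 0, 0, 0, 0],
    [0, 0, 0, 0, 0, 0],
    [0, 0, 0, 0, 0, 0],
    [0, 0, 0, 0, 0, 0],
    [0, 0, -0.1, 0, 0, 0],
    [0, 0, -0.3, 0, 0, 0],
    [0, 0, -0.6, 0, 0, 0],
    [0, 0, -1, 0, 0, 0],
    [0, 0, -1, 0, 0, 0]
  ],
  "fingers": -0.3
}}

```text
time: 43.6
tool_pos: [0.4707, 0.2682, 0.1015]
tool_rot: [3.135, 0.003, 2.356]
contact_force: [-0.7, -0.2, -0.6]
opening: 0.0319
grip_force: 0.0
```

Request:
{"name": "move_arm", "arguments": {
  "motion": [
    [-0.25, -0.2, -0.2, 0, 0, 0],
    [-0.5, -0.4, -0.4, 0, 0, 0],
    [-0.82, -0.675, -0.4, 0, 0, 0],
    [-0.82, -0.675, -0.4, 0, 0, 0]
  ]
}}

```text
time: 44.1
tool_pos: [0.4786, 0.1594, 0.1375]
tool_rot: [-3.141, -0.0, 2.353]
contact_force: [-0.2, 0.4, 0.5]
opening: 0.032
grip_force: 0.0
```

Request:
{"name": "move_arm", "arguments": {
  "motion": [
    [-0.25, -0.2, 0, 0, 0, 0],
    [-0.5, -0.4, 0, 0, 0, 0],
    [-0.82, -0.675, 0, 0, 0, 0],
    [-0.82, -0.675, 0, 0, 0, 0]
  ]
}}

```text
time: 44.6
tool_pos: [0.4889, 0.0545, 0.1372]
tool_rot: [-3.141, -0.001, 2.353]
contact_force: [0.3, 0.1, -0.1]
opening: 0.032
grip_force: 0.0
```

Request:
{"name": "move_arm", "arguments": {
  "motion": [
    [-0.25, -0.2, 0, 0, 0, 0],
    [-0.5, -0.4, 0, 0, 0, 0],
    [-0.82, -0.675, 0, 0, 0, 0],
    [-0.82, -0.675, 0, 0, 0, 0]
  ]
}}

```text
time: 45.1
tool_pos: [0.4994, -0.0507, 0.1372]
tool_rot: [-3.141, -0.0, 2.354]
contact_force: [-1.1, -0.3, -0.7]
opening: 0.0319
grip_force: 0.0
```

Request:
{"name": "move_arm", "arguments": {
  "motion": [
    [-0.25, -0.2, 0, 0, 0, 0],
    [-0.5, -0.4, 0, 0, 0, 0],
    [-0.82, -0.675, 0, 0, 0, 0],
    [-0.82, -0.675, 0, 0, 0, 0]
  ]
}}

```text
time: 45.6
tool_pos: [0.5098, -0.156, 0.1372]
tool_rot: [3.141, -0.001, 2.354]
contact_force: [-0.3, 0.3, -0.7]
opening: 0.0321
grip_force: 0.0
```

Request:
{"name": "move_arm", "arguments": {
  "motion": [
    [-0.25, -0.2, 0, 0, 0, 0],
    [-0.5, -0.4, 0, 0, 0, 0],
    [-0.82, -0.675, 0, 0, 0, 0],
    [-0.82, -0.675, 0.4, 0, 0, 0],
    [-0.82, -0.675, 0.8, 0, 0, 0],
    [-0.82, -0.675, 0.8, 0, 0, 0],
    [-0.82, -0.675, 0.8, 0, 0, 0],
    [-0.82, -0.675, 0.8, 0, 0, 0]
  ]
}}

```text
time: 46.6
tool_pos: [0.5209, -0.2614, 0.0597]
tool_rot: [3.141, 0.003, 2.357]
contact_force: [0.6, -0.1, 0.7]
opening: 0.0321
grip_force: 0.0
```

```bash
python3 -c "
from h import *
look();look('top');go(.5215,-.2632,-.003,2.3562)"
```

```text
scene (np.float64(236.0), np.float64(211.0)) 75 [ 0.5213 -0.2641  0.0577] 0.0703
scene (np.float64(191.0), np.float64(212.0)) 77 [ 0.5618 -0.3615  0.058 ] 0.0707
scene (np.float64(273.0), np.float64(217.0)) 74 [ 0.5159 -0.1683  0.0582] 0.071
scene (np.float64(258.0), np.float64(246.0)) 94 [ 0.6332 -0.1477  0.0583] 0.0713
scene (np.float64(493.0), np.float64(236.0)) 111 [0.4274 0.3065 0.0592] 0.0733
scene (np.float64(472.0), np.float64(243.0)) 109 [0.47   0.2654 0.0594] 0.0737
scene (np.float64(501.0), np.float64(252.0)) 139 [0.4855 0.3215 0.0615] 0.0774
top (np.float64(385.0), np.float64(225.0)) 44 [ 0.6339 -0.1467  0.0603] 0.0742
top (np.float64(395.0), np.float64(275.0)) 46 [ 0.5172 -0.1669  0.0584] 0.0716
top (np.float64(180.0), np.float64(290.0)) 76 [0.4843 0.3231 0.0622] 0.0783
top (np.float64(206.0), np.float64(296.0)) 56 [0.4713 0.2674 0.0604] 0.0751
top (np.float64(187.0), np.float64(316.0)) 55 [0.4269 0.3073 0.0613] 0.0751
units [-0.018 -0.005  0.622] tilt [ 0.0022 -0.0013 -1.    ] yaw 2.3561 rz -0.0 t 46.7
```

Request:
{"name": "move_arm", "arguments": {
  "motion": [
    [-0.015, -0.005, 0.2, 0, 0, 0],
    [-0.015, -0.005, 0.4, 0, 0, 0],
    [-0.015, -0.005, 0.55, 0, 0, 0],
    [-0.015, -0.005, 0.62, 0, 0, 0],
    [-0.015, -0.005, 0.62, 0, 0, 0],
    [-0.015, -0.005, 0.62, 0, 0, 0]
  ]
}}

```text
time: 47.45
tool_pos: [0.5208, -0.263, -0.0036]
tool_rot: [3.141, 0.001, 2.356]
contact_force: [-0.3, 0.1, -0.8]
opening: 0.0324
grip_force: 0.0
```

Request:
{"name": "move_arm", "arguments": {
  "motion": [
    [0, 0, 0, 0, 0, 0],
    [0, 0, 0, 0, 0, 0],
    [0, 0, 0, 0, 0, 0],
    [0, 0, 0, 0, 0, 0],
    [0, 0, 0, 0, 0, 0],
    [0, 0, -0.2, 0, 0, 0],
    [0, 0, -0.5, 0, 0, 0],
    [0, 0, -0.8, 0, 0, 0],
    [0, 0, -1, 0, 0, 0],
    [0, 0, -1, 0, 0, 0]
  ],
  "fingers": -1,
  "newtons": 18
}}

```text
time: 48.7
tool_pos: [0.5211, -0.2632, 0.097]
tool_rot: [3.141, 0.003, 2.356]
contact_force: [-0.1, -0.3, -1.4]
opening: 0.0157
grip_force: 18.0
```

Request:
{"name": "move_arm", "arguments": {
  "motion": [
    [0.2, 0.2, -0.2, 0, 0, 0],
    [0.45, 0.5, -0.4, 0, 0, 0],
    [0.765, 0.775, -0.45, 0, 0, 0],
    [0.765, 0.775, -0.45, 0, 0, 0]
  ]
}}

```text
time: 49.2
tool_pos: [0.5205, -0.1512, 0.1399]
tool_rot: [-3.141, -0.002, 2.359]
contact_force: [-0.2, -0.0, -0.9]
opening: 0.0156
grip_force: 18.0
```

Request:
{"name": "move_arm", "arguments": {
  "motion": [
    [0.25, 0.28, 0, 0, 0, 0],
    [0.45, 0.5, 0, 0, 0, 0],
    [0.765, 0.775, 0, 0, 0, 0],
    [0.765, 0.775, 0, 0, 0, 0]
  ]
}}

```text
time: 49.7
tool_pos: [0.5211, -0.0434, 0.1395]
tool_rot: [-3.141, -0.002, 2.358]
contact_force: [0.4, -0.7, -0.9]
opening: 0.0156
grip_force: 18.0
```

Request:
{"name": "move_arm", "arguments": {
  "motion": [
    [0.25, 0.28, 0, 0, 0, 0],
    [0.45, 0.5, 0, 0, 0, 0],
    [0.765, 0.775, 0, 0, 0, 0],
    [0.765, 0.775, 0, 0, 0, 0]
  ]
}}

```text
time: 50.2
tool_pos: [0.5224, 0.0648, 0.1398]
tool_rot: [-3.141, -0.001, 2.358]
contact_force: [0.4, -0.6, -1.0]
opening: 0.0153
grip_force: 18.0
```

Request:
{"name": "move_arm", "arguments": {
  "motion": [
    [0.25, 0.28, 0, 0, 0, 0],
    [0.45, 0.5, 0, 0, 0, 0],
    [0.765, 0.775, 0, 0, 0, 0],
    [0.765, 0.775, 0, 0, 0, 0]
  ]
}}

```text
time: 50.7
tool_pos: [0.5235, 0.1733, 0.1399]
tool_rot: [-3.141, -0.0, 2.358]
contact_force: [0.2, -0.4, -0.6]
opening: 0.0156
grip_force: 18.0
```

Request:
{"name": "move_arm", "arguments": {
  "motion": [
    [0.25, 0.28, 0, 0, 0, 0],
    [0.45, 0.5, 0, 0, 0, 0],
    [0.765, 0.775, 0, 0, 0, 0],
    [0.765, 0.775, 0.3, 0, 0, 0],
    [0.765, 0.775, 0.6, 0, 0, 0],
    [0.765, 0.775, 0.6, 0, 0, 0],
    [0.765, 0.775, 0.6, 0, 0, 0],
    [0.765, 0.775, 0.6, 0, 0, 0]
  ]
}}

```text
time: 51.7
tool_pos: [0.5253, 0.2814, 0.0822]
tool_rot: [3.139, 0.001, 2.355]
contact_force: [1.0, -0.8, -0.6]
opening: 0.0154
grip_force: 18.0
```

```bash
python3 -c "
from h import *
go(*slot(315),-0.0005,2.3562)"
```

```text
units [-0.002  0.004  0.827] tilt [ 2.6e-03  9.0e-04 -1.0e+00] yaw 2.3552 rz -0.0003 t 51.7
```

Request:
{"name": "move_arm", "arguments": {
  "motion": [
    [-0.005, 0, 0.2, 0, 0, 0],
    [-0.005, 0, 0.4, 0, 0, 0],
    [-0.005, 0, 0.6, 0, 0, 0],
    [-0.005, 0, 0.72, 0, 0, 0],
    [-0.005, 0, 0.78, 0, 0, 0],
    [-0.005, 0, 0.81, 0, 0, 0],
    [-0.005, 0, 0.825, 0, 0, 0],
    [-0.005, 0, 0.832, 0, 0, 0],
    [-0.005, 0, 0.832, 0, 0, 0]
  ]
}}

```text
time: 52.82
tool_pos: [0.5248, 0.2815, -0.0012]
tool_rot: [3.14, 0.001, 2.356]
contact_force: [-1.7, -0.7, 5.3]
opening: 0.0157
grip_force: 18.0
```

Request:
{"name": "move_arm", "arguments": {
  "motion": [
    [0, 0, 0, 0, 0, 0],
    [0, 0, 0, 0, 0, 0],
    [0, 0, 0, 0, 0, 0],
    [0, 0, 0, 0, 0, 0],
    [0, 0, -0.1, 0, 0, 0],
    [0, 0, -0.3, 0, 0, 0],
    [0, 0, -0.6, 0, 0, 0],
    [0, 0, -1, 0, 0, 0],
    [0, 0, -1, 0, 0, 0]
  ],
  "fingers": -0.3
}}

```text
time: 53.95
tool_pos: [0.5266, 0.2823, 0.1017]
tool_rot: [3.134, 0.003, 2.356]
contact_force: [0.2, -0.8, 0.7]
opening: 0.0319
grip_force: 0.0
```

Request:
{"name": "move_arm", "arguments": {
  "motion": [
    [-0.25, -0.25, -0.2, 0, 0, 0],
    [-0.5, -0.5, -0.4, 0, 0, 0],
    [-0.78, -0.81, -0.4, 0, 0, 0],
    [-0.78, -0.81, -0.4, 0, 0, 0]
  ]
}}

```text
time: 54.45
tool_pos: [0.5218, 0.1666, 0.1373]
tool_rot: [-3.141, -0.0, 2.353]
contact_force: [-0.4, 0.8, 0.7]
opening: 0.0322
grip_force: 0.0
```

Request:
{"name": "move_arm", "arguments": {
  "motion": [
    [-0.25, -0.25, 0, 0, 0, 0],
    [-0.5, -0.5, 0, 0, 0, 0],
    [-0.78, -0.81, 0, 0, 0, 0],
    [-0.78, -0.81, 0, 0, 0, 0]
  ]
}}

```text
time: 54.95
tool_pos: [0.5198, 0.0551, 0.137]
tool_rot: [-3.141, -0.001, 2.353]
contact_force: [-0.8, 0.6, -0.9]
opening: 0.032
grip_force: 0.0
```

Request:
{"name": "move_arm", "arguments": {
  "motion": [
    [-0.25, -0.25, 0, 0, 0, 0],
    [-0.5, -0.5, 0, 0, 0, 0],
    [-0.78, -0.81, 0, 0, 0, 0],
    [-0.78, -0.81, 0, 0, 0, 0]
  ]
}}

```text
time: 55.45
tool_pos: [0.5181, -0.0568, 0.1371]
tool_rot: [-3.141, -0.0, 2.353]
contact_force: [0.3, -0.1, 0.3]
opening: 0.0319
grip_force: 0.0
```

Request:
{"name": "move_arm", "arguments": {
  "motion": [
    [-0.25, -0.25, 0, 0, 0, 0],
    [-0.5, -0.5, 0, 0, 0, 0],
    [-0.78, -0.81, 0, 0, 0, 0],
    [-0.78, -0.81, 0.4, 0, 0, 0],
    [-0.78, -0.81, 0.8, 0, 0, 0],
    [-0.78, -0.81, 0.8, 0, 0, 0],
    [-0.78, -0.81, 0.8, 0, 0, 0],
    [-0.78, -0.81, 0.8, 0, 0, 0]
  ]
}}

```text
time: 56.45
tool_pos: [0.5171, -0.1683, 0.0592]
tool_rot: [3.14, 0.003, 2.357]
contact_force: [-0.1, 0.5, 0.2]
opening: 0.0321
grip_force: 0.0
```

```bash
python3 -c "
from h import *
look();look('top');go(.5168,-.1675,-.003,2.3562)"
```

```text
scene (np.float64(191.0), np.float64(212.0)) 76 [ 0.5611 -0.362   0.0582] 0.0709
scene (np.float64(273.0), np.float64(217.0)) 77 [ 0.5163 -0.168   0.0582] 0.0712
scene (np.float64(258.0), np.float64(246.0)) 95 [ 0.6336 -0.1488  0.0577] 0.0701
scene (np.float64(493.0), np.float64(236.0)) 109 [0.4285 0.3066 0.0598] 0.0743
scene (np.float64(472.0), np.float64(243.0)) 109 [0.469  0.2655 0.0594] 0.0738
scene (np.float64(501.0), np.float64(252.0)) 139 [0.485  0.3216 0.0614] 0.0777
scene (np.float64(477.0), np.float64(260.0)) 126 [0.5264 0.2796 0.0594] 0.0737
top (np.float64(386.0), np.float64(224.0)) 26 [ 0.6345 -0.1473  0.0627] 0.0704
top (np.float64(479.0), np.float64(255.0)) 54 [ 0.5626 -0.3608  0.0593] 0.0722
top (np.float64(201.0), np.float64(272.0)) 55 [0.5278 0.2799 0.0612] 0.0739
top (np.float64(180.0), np.float64(290.0)) 75 [0.4843 0.3224 0.0636] 0.0796
top (np.float64(206.0), np.float64(296.0)) 55 [0.4715 0.2674 0.0606] 0.0746
top (np.float64(187.0), np.float64(316.0)) 56 [0.4269 0.3074 0.0605] 0.0751
units [0.007 0.007 0.619] tilt [ 0.0023 -0.001  -1.    ] yaw 2.3562 rz 0.0 t 56.5
```

Request:
{"name": "move_arm", "arguments": {
  "motion": [
    [0.005, 0.005, 0.2, 0, 0, 0],
    [0.005, 0.005, 0.4, 0, 0, 0],
    [0.005, 0.005, 0.55, 0, 0, 0],
    [0.005, 0.005, 0.62, 0, 0, 0],
    [0.005, 0.005, 0.62, 0, 0, 0],
    [0.005, 0.005, 0.62, 0, 0, 0]
  ]
}}

```text
time: 57.3
tool_pos: [0.5162, -0.1678, -0.0039]
tool_rot: [3.141, 0.001, 2.356]
contact_force: [0.1, -0.1, 0.2]
opening: 0.0321
grip_force: 0.0
```

Request:
{"name": "move_arm", "arguments": {
  "motion": [
    [0, 0, 0, 0, 0, 0],
    [0, 0, 0, 0, 0, 0],
    [0, 0, 0, 0, 0, 0],
    [0, 0, 0, 0, 0, 0],
    [0, 0, 0, 0, 0, 0],
    [0, 0, -0.2, 0, 0, 0],
    [0, 0, -0.5, 0, 0, 0],
    [0, 0, -0.8, 0, 0, 0],
    [0, 0, -1, 0, 0, 0],
    [0, 0, -1, 0, 0, 0]
  ],
  "fingers": -1,
  "newtons": 18
}}

```text
time: 58.55
tool_pos: [0.5166, -0.168, 0.0967]
tool_rot: [3.14, 0.003, 2.356]
contact_force: [0.8, -0.8, -1.6]
opening: 0.0157
grip_force: 18.0
```

Request:
{"name": "move_arm", "arguments": {
  "motion": [
    [0, 0, -0.2, 0, 0, 0],
    [0, 0, -0.45, 0, 0, 0],
    [0.25, 0.28, -0.45, 0, 0, 0],
    [0.55, 0.6, -0.45, 0, 0, 0],
    [0.85, 0.935, -0.45, 0, 0, 0],
    [0.85, 0.935, -0.45, 0, 0, 0]
  ]
}}

```text
time: 59.3
tool_pos: [0.521, -0.0387, 0.1391]
tool_rot: [-3.141, -0.003, 2.36]
contact_force: [0.5, -0.9, -1.3]
opening: 0.0158
grip_force: 18.0
```

Request:
{"name": "move_arm", "arguments": {
  "motion": [
    [0.25, 0.28, 0, 0, 0, 0],
    [0.55, 0.6, 0, 0, 0, 0],
    [0.85, 0.935, 0, 0, 0, 0],
    [0.85, 0.935, 0, 0, 0, 0]
  ]
}}

```text
time: 59.8
tool_pos: [0.5275, 0.0864, 0.1394]
tool_rot: [-3.141, -0.001, 2.359]
contact_force: [0.6, -0.7, -1.4]
opening: 0.0157
grip_force: 18.0
```

Request:
{"name": "move_arm", "arguments": {
  "motion": [
    [0.25, 0.28, 0, 0, 0, 0],
    [0.55, 0.6, 0, 0, 0, 0],
    [0.85, 0.935, 0, 0, 0, 0],
    [0.85, 0.935, 0, 0, 0, 0]
  ]
}}

```text
time: 60.3
tool_pos: [0.5339, 0.2118, 0.1395]
tool_rot: [-3.141, -0.0, 2.358]
contact_force: [-1.2, -0.2, -0.5]
opening: 0.0154
grip_force: 18.0
```

Request:
{"name": "move_arm", "arguments": {
  "motion": [
    [0.25, 0.28, 0, 0, 0, 0],
    [0.55, 0.6, 0, 0, 0, 0],
    [0.85, 0.935, 0, 0, 0, 0],
    [0.85, 0.935, 0.3, 0, 0, 0],
    [0.85, 0.935, 0.6, 0, 0, 0],
    [0.85, 0.935, 0.6, 0, 0, 0],
    [0.85, 0.935, 0.6, 0, 0, 0],
    [0.85, 0.935, 0.6, 0, 0, 0]
  ]
}}

```text
time: 61.3
tool_pos: [0.5411, 0.337, 0.0821]
tool_rot: [3.139, 0.001, 2.355]
contact_force: [0.4, 0.6, -0.3]
opening: 0.0156
grip_force: 18.0
```

```bash
python3 -c "
from h import *
go(*slot(15),-0.0005,2.3562)"
```

```text
units [0.01  0.005 0.826] tilt [ 0.0025  0.0011 -1.    ] yaw 2.3552 rz -0.0003 t 61.3
```

Request:
{"name": "move_arm", "arguments": {
  "motion": [
    [0, 0.005, 0.2, 0, 0, 0],
    [0, 0.005, 0.4, 0, 0, 0],
    [0, 0.005, 0.6, 0, 0, 0],
    [0, 0.005, 0.72, 0, 0, 0],
    [0, 0.005, 0.78, 0, 0, 0],
    [0, 0.005, 0.81, 0, 0, 0],
    [0, 0.005, 0.825, 0, 0, 0],
    [0, 0.005, 0.832, 0, 0, 0],
    [0, 0.005, 0.832, 0, 0, 0]
  ]
}}

```text
time: 62.42
tool_pos: [0.5407, 0.3377, -0.0013]
tool_rot: [3.14, 0.001, 2.356]
contact_force: [-2.1, -0.8, 6.4]
opening: 0.0154
grip_force: 18.0
```

Request:
{"name": "move_arm", "arguments": {
  "motion": [
    [0, 0, 0, 0, 0, 0],
    [0, 0, 0, 0, 0, 0],
    [0, 0, 0, 0, 0, 0],
    [0, 0, 0, 0, 0, 0],
    [0, 0, -0.1, 0, 0, 0],
    [0, 0, -0.3, 0, 0, 0],
    [0, 0, -0.6, 0, 0, 0],
    [0, 0, -1, 0, 0, 0],
    [0, 0, -1, 0, 0, 0]
  ],
  "fingers": -0.3
}}

```text
time: 63.55
tool_pos: [0.5426, 0.3387, 0.102]
tool_rot: [3.134, 0.003, 2.356]
contact_force: [0.1, -0.2, -0.8]
opening: 0.0324
grip_force: 0.0
```

Request:
{"name": "move_arm", "arguments": {
  "motion": [
    [-0.25, -0.15, -0.2, 0, 0, 0],
    [-0.5, -0.35, -0.4, 0, 0, 0],
    [-0.82, -0.555, -0.4, 0, 0, 0],
    [-0.82, -0.555, -0.4, 0, 0, 0]
  ]
}}

```text
time: 64.05
tool_pos: [0.5594, 0.238, 0.1372]
tool_rot: [-3.141, 0.0, 2.353]
contact_force: [-0.3, 0.3, -0.7]
opening: 0.0319
grip_force: 0.0
```

Request:
{"name": "move_arm", "arguments": {
  "motion": [
    [-0.25, -0.15, 0, 0, 0, 0],
    [-0.5, -0.35, 0, 0, 0, 0],
    [-0.82, -0.555, 0, 0, 0, 0],
    [-0.82, -0.555, 0, 0, 0, 0]
  ]
}}

```text
time: 64.55
tool_pos: [0.5778, 0.1418, 0.1368]
tool_rot: [-3.141, -0.0, 2.353]
contact_force: [-0.8, 0.4, -0.6]
opening: 0.0323
grip_force: 0.0
```

Request:
{"name": "move_arm", "arguments": {
  "motion": [
    [-0.25, -0.15, 0, 0, 0, 0],
    [-0.5, -0.35, 0, 0, 0, 0],
    [-0.82, -0.555, 0, 0, 0, 0],
    [-0.82, -0.555, 0, 0, 0, 0]
  ]
}}

```text
time: 65.05
tool_pos: [0.5966, 0.0451, 0.1368]
tool_rot: [-3.141, -0.0, 2.354]
contact_force: [-0.4, 0.2, -0.2]
opening: 0.032
grip_force: 0.0
```

Request:
{"name": "move_arm", "arguments": {
  "motion": [
    [-0.25, -0.15, 0, 0, 0, 0],
    [-0.5, -0.35, 0, 0, 0, 0],
    [-0.82, -0.555, 0, 0, 0, 0],
    [-0.82, -0.555, 0, 0, 0, 0]
  ]
}}

```text
time: 65.55
tool_pos: [0.6154, -0.0517, 0.1368]
tool_rot: [3.142, -0.0, 2.354]
contact_force: [0.1, 0.5, -0.6]
opening: 0.0319
grip_force: 0.0
```

Request:
{"name": "move_arm", "arguments": {
  "motion": [
    [-0.25, -0.15, 0, 0, 0, 0],
    [-0.5, -0.35, 0, 0, 0, 0],
    [-0.82, -0.555, 0, 0, 0, 0],
    [-0.82, -0.555, 0.4, 0, 0, 0],
    [-0.82, -0.555, 0.75, 0, 0, 0],
    [-0.82, -0.555, 0.75, 0, 0, 0],
    [-0.82, -0.555, 0.75, 0, 0, 0],
    [-0.82, -0.555, 0.75, 0, 0, 0]
  ]
}}

```text
time: 66.55
tool_pos: [0.6351, -0.1482, 0.0644]
tool_rot: [3.14, 0.003, 2.357]
contact_force: [-0.5, 0.1, -0.4]
opening: 0.0325
grip_force: 0.0
```

```bash
python3 -c "
from h import *
look();look('top');go(.6338,-.1480,-.003,2.3562)"
```

```text
scene (np.float64(191.0), np.float64(212.0)) 75 [ 0.562  -0.3618  0.0581] 0.071
scene (np.float64(258.0), np.float64(246.0)) 93 [ 0.6337 -0.1488  0.0578] 0.0701
scene (np.float64(493.0), np.float64(236.0)) 108 [0.4275 0.3064 0.0593] 0.0735
scene (np.float64(472.0), np.float64(243.0)) 108 [0.4692 0.2655 0.0594] 0.0733
scene (np.float64(501.0), np.float64(252.0)) 140 [0.4843 0.3216 0.0611] 0.0772
scene (np.float64(477.0), np.float64(260.0)) 123 [0.525  0.2797 0.0596] 0.0739
scene (np.float64(507.0), np.float64(270.0)) 121 [0.5415 0.3367 0.0598] 0.0745
top (np.float64(383.0), np.float64(228.0)) 11 [ 0.6288 -0.1445  0.0561] 0.0671
top (np.float64(479.0), np.float64(255.0)) 52 [ 0.562  -0.3618  0.0594] 0.0737
top (np.float64(176.0), np.float64(265.0)) 54 [0.5425 0.3386 0.061 ] 0.0754
top (np.float64(201.0), np.float64(272.0)) 55 [0.5279 0.2806 0.0606] 0.0756
top (np.float64(180.0), np.float64(290.0)) 76 [0.4842 0.3227 0.0623] 0.0793
top (np.float64(206.0), np.float64(296.0)) 54 [0.4714 0.2674 0.0618] 0.0771
top (np.float64(187.0), np.float64(316.0)) 54 [0.4268 0.3076 0.0606] 0.0755
units [ 0.011 -0.003  0.669] tilt [ 2.5e-03 -7.0e-04 -1.0e+00] yaw 2.3561 rz -0.0 t 66.7
```

Request:
{"name": "move_arm", "arguments": {
  "motion": [
    [0.008, 0, 0.2, 0, 0, 0],
    [0.008, 0, 0.4, 0, 0, 0],
    [0.008, 0, 0.6, 0, 0, 0],
    [0.008, 0, 0.67, 0, 0, 0],
    [0.008, 0, 0.67, 0, 0, 0],
    [0.008, 0, 0.67, 0, 0, 0]
  ]
}}

```text
time: 67.4
tool_pos: [0.634, -0.1482, -0.0036]
tool_rot: [3.141, 0.002, 2.356]
contact_force: [0.3, -0.3, 0.5]
opening: 0.032
grip_force: 0.0
```

Request:
{"name": "move_arm", "arguments": {
  "motion": [
    [0, 0, 0, 0, 0, 0],
    [0, 0, 0, 0, 0, 0],
    [0, 0, 0, 0, 0, 0],
    [0, 0, 0, 0, 0, 0],
    [0, 0, 0, 0, 0, 0],
    [0, 0, -0.2, 0, 0, 0],
    [0, 0, -0.5, 0, 0, 0],
    [0, 0, -0.8, 0, 0, 0],
    [0, 0, -1, 0, 0, 0],
    [0, 0, -1, 0, 0, 0]
  ],
  "fingers": -1,
  "newtons": 18
}}

```text
time: 68.65
tool_pos: [0.6342, -0.1482, 0.0967]
tool_rot: [3.14, 0.003, 2.356]
contact_force: [0.3, 0.8, -1.0]
opening: 0.0155
grip_force: 18.0
```

Request:
{"name": "move_arm", "arguments": {
  "motion": [
    [0, 0, -0.2, 0, 0, 0],
    [0, 0, -0.45, 0, 0, 0],
    [0.25, 0.15, -0.45, 0, 0, 0],
    [0.6, 0.35, -0.45, 0, 0, 0],
    [0.935, 0.555, -0.45, 0, 0, 0],
    [0.935, 0.555, -0.45, 0, 0, 0]
  ]
}}

```text
time: 69.4
tool_pos: [0.6052, -0.0398, 0.1389]
tool_rot: [-3.141, -0.003, 2.359]
contact_force: [-0.3, -0.8, -1.2]
opening: 0.0154
grip_force: 18.0
```

Request:
{"name": "move_arm", "arguments": {
  "motion": [
    [0.3, 0.18, 0, 0, 0, 0],
    [0.6, 0.35, 0, 0, 0, 0],
    [0.935, 0.555, 0, 0, 0, 0],
    [0.935, 0.555, 0, 0, 0, 0]
  ]
}}

```text
time: 69.9
tool_pos: [0.5788, 0.0643, 0.1393]
tool_rot: [-3.141, -0.001, 2.359]
contact_force: [-0.8, -0.8, -1.3]
opening: 0.0156
grip_force: 18.0
```

Request:
{"name": "move_arm", "arguments": {
  "motion": [
    [0.3, 0.18, 0, 0, 0, 0],
    [0.6, 0.35, 0, 0, 0, 0],
    [0.935, 0.555, 0, 0, 0, 0],
    [0.935, 0.555, 0, 0, 0, 0]
  ]
}}

```text
time: 70.4
tool_pos: [0.5525, 0.169, 0.1395]
tool_rot: [-3.141, -0.001, 2.358]
contact_force: [0.1, -1.2, -0.3]
opening: 0.0153
grip_force: 18.0
```

Request:
{"name": "move_arm", "arguments": {
  "motion": [
    [0.3, 0.18, 0, 0, 0, 0],
    [0.6, 0.35, 0, 0, 0, 0],
    [0.935, 0.555, 0, 0, 0, 0],
    [0.935, 0.555, 0, 0, 0, 0]
  ]
}}

```text
time: 70.9
tool_pos: [0.5261, 0.274, 0.1396]
tool_rot: [-3.141, -0.0, 2.358]
contact_force: [1.6, -0.0, -0.8]
opening: 0.0155
grip_force: 18.0
```

Request:
{"name": "move_arm", "arguments": {
  "motion": [
    [0.3, 0.18, 0, 0, 0, 0],
    [0.6, 0.35, 0, 0, 0, 0],
    [0.935, 0.555, 0, 0, 0, 0],
    [0.935, 0.555, 0.3, 0, 0, 0],
    [0.935, 0.555, 0.6, 0, 0, 0],
    [0.935, 0.555, 0.6, 0, 0, 0],
    [0.935, 0.555, 0.6, 0, 0, 0],
    [0.935, 0.555, 0.6, 0, 0, 0]
  ]
}}

```text
time: 71.9
tool_pos: [0.5004, 0.3788, 0.0819]
tool_rot: [3.139, 0.001, 2.355]
contact_force: [-1.0, 0.1, -1.2]
opening: 0.0158
grip_force: 18.0
```

```bash
python3 -c "
from h import *
go(*slot(75),-0.0005,2.3562)"
```

```text
units [ 0.011 -0.002  0.824] tilt [ 0.0025  0.0014 -1.    ] yaw 2.3552 rz -0.0003 t 71.9
```

Request:
{"name": "move_arm", "arguments": {
  "motion": [
    [0, 0, 0.2, 0, 0, 0],
    [0, 0, 0.4, 0, 0, 0],
    [0, 0, 0.6, 0, 0, 0],
    [0, 0, 0.72, 0, 0, 0],
    [0, 0, 0.78, 0, 0, 0],
    [0, 0, 0.81, 0, 0, 0],
    [0, 0, 0.825, 0, 0, 0],
    [0, 0, 0.83, 0, 0, 0],
    [0, 0, 0.83, 0, 0, 0]
  ]
}}

```text
time: 73.03
tool_pos: [0.4995, 0.379, -0.0014]
tool_rot: [3.14, 0.0, 2.356]
contact_force: [-2.2, -1.2, 5.0]
opening: 0.0153
grip_force: 18.0
```

Request:
{"name": "move_arm", "arguments": {
  "motion": [
    [0, 0, 0, 0, 0, 0],
    [0, 0, 0, 0, 0, 0],
    [0, 0, 0, 0, 0, 0],
    [0, 0, 0, 0, 0, 0],
    [0, 0, -0.1, 0, 0, 0],
    [0, 0, -0.3, 0, 0, 0],
    [0, 0, -0.6, 0, 0, 0],
    [0, 0, -1, 0, 0, 0],
    [0, 0, -1, 0, 0, 0]
  ],
  "fingers": -0.3
}}

```text
time: 74.15
tool_pos: [0.5013, 0.3801, 0.1019]
tool_rot: [3.134, 0.002, 2.356]
contact_force: [-0.7, -0.2, -0.7]
opening: 0.0322
grip_force: 0.0
```

Request:
{"name": "move_arm", "arguments": {
  "motion": [
    [-0.25, -0.2, -0.2, 0, 0, 0],
    [-0.6, -0.5, -0.4, 0, 0, 0],
    [-0.945, -0.8, -0.4, 0, 0, 0],
    [-0.945, -0.8, -0.4, 0, 0, 0]
  ]
}}

```text
time: 74.65
tool_pos: [0.5094, 0.2527, 0.1374]
tool_rot: [-3.141, 0.0, 2.352]
contact_force: [-0.6, 0.1, -0.1]
opening: 0.0324
grip_force: 0.0
```

Request:
{"name": "move_arm", "arguments": {
  "motion": [
    [-0.3, -0.25, 0, 0, 0, 0],
    [-0.6, -0.5, 0, 0, 0, 0],
    [-0.945, -0.8, 0, 0, 0, 0],
    [-0.945, -0.8, 0, 0, 0, 0]
  ]
}}

```text
time: 75.15
tool_pos: [0.5196, 0.1304, 0.137]
tool_rot: [-3.141, -0.0, 2.353]
contact_force: [-0.3, 0.6, -0.5]
opening: 0.032
grip_force: 0.0
```

Request:
{"name": "move_arm", "arguments": {
  "motion": [
    [-0.3, -0.25, 0, 0, 0, 0],
    [-0.6, -0.5, 0, 0, 0, 0],
    [-0.945, -0.8, 0, 0, 0, 0],
    [-0.945, -0.8, 0, 0, 0, 0]
  ]
}}

```text
time: 75.65
tool_pos: [0.5302, 0.0077, 0.137]
tool_rot: [3.142, -0.0, 2.353]
contact_force: [0.2, 1.0, -0.5]
opening: 0.0322
grip_force: 0.0
```

Request:
{"name": "move_arm", "arguments": {
  "motion": [
    [-0.3, -0.25, 0, 0, 0, 0],
    [-0.6, -0.5, 0, 0, 0, 0],
    [-0.945, -0.8, 0, 0, 0, 0],
    [-0.945, -0.8, 0, 0, 0, 0]
  ]
}}

```text
time: 76.15
tool_pos: [0.5406, -0.1153, 0.1369]
tool_rot: [3.141, -0.0, 2.354]
contact_force: [-0.6, 1.4, -0.5]
opening: 0.032
grip_force: 0.0
```

Request:
{"name": "move_arm", "arguments": {
  "motion": [
    [-0.3, -0.25, 0, 0, 0, 0],
    [-0.6, -0.5, 0, 0, 0, 0],
    [-0.945, -0.8, 0, 0, 0, 0],
    [-0.945, -0.8, 0, 0, 0, 0]
  ]
}}

```text
time: 76.65
tool_pos: [0.5509, -0.2383, 0.1367]
tool_rot: [3.141, -0.0, 2.354]
contact_force: [0.2, -0.2, -0.6]
opening: 0.0322
grip_force: 0.0
```

Request:
{"name": "move_arm", "arguments": {
  "motion": [
    [-0.3, -0.25, 0, 0, 0, 0],
    [-0.6, -0.5, 0, 0, 0, 0],
    [-0.945, -0.8, 0, 0, 0, 0],
    [-0.945, -0.8, 0.4, 0, 0, 0],
    [-0.945, -0.8, 0.75, 0, 0, 0],
    [-0.945, -0.8, 0.75, 0, 0, 0],
    [-0.945, -0.8, 0.75, 0, 0, 0],
    [-0.945, -0.8, 0.75, 0, 0, 0]
  ]
}}

```text
time: 77.65
tool_pos: [0.5618, -0.3614, 0.0645]
tool_rot: [3.141, 0.003, 2.357]
contact_force: [0.1, -0.3, -0.0]
opening: 0.0323
grip_force: 0.0
```

```bash
python3 -c "
from h import *
look();look('top');go(.5620,-.3617,-.003,2.3562)"
```

```text
scene (np.float64(191.0), np.float64(211.0)) 75 [ 0.5614 -0.3618  0.0581] 0.0713
scene (np.float64(493.0), np.float64(236.0)) 110 [0.4284 0.3066 0.0597] 0.0743
scene (np.float64(472.0), np.float64(243.0)) 108 [0.47   0.2655 0.0596] 0.0738
scene (np.float64(501.0), np.float64(252.0)) 140 [0.4848 0.3217 0.0613] 0.0773
scene (np.float64(477.0), np.float64(260.0)) 122 [0.5247 0.2797 0.0597] 0.0741
scene (np.float64(530.0), np.float64(263.0)) 133 [0.4989 0.3781 0.0591] 0.073
scene (np.float64(507.0), np.float64(270.0)) 119 [0.5413 0.3363 0.0596] 0.074
top (np.float64(176.0), np.float64(265.0)) 55 [0.5423 0.3387 0.0618] 0.0782
top (np.float64(201.0), np.float64(272.0)) 55 [0.5275 0.2801 0.0609] 0.0765
top (np.float64(157.0), np.float64(284.0)) 62 [0.5007 0.3792 0.0609] 0.0768
top (np.float64(180.0), np.float64(290.0)) 74 [0.4842 0.323  0.0627] 0.0774
top (np.float64(206.0), np.float64(296.0)) 54 [0.4714 0.2672 0.0618] 0.0748
top (np.float64(187.0), np.float64(316.0)) 55 [0.4269 0.3076 0.06  ] 0.0747
units [-0.004  0.006  0.669] tilt [ 0.0021 -0.0015 -1.    ] yaw 2.3561 rz -0.0 t 77.8
```

Request:
{"name": "move_arm", "arguments": {
  "motion": [
    [-0.003, 0.005, 0.2, 0, 0, 0],
    [-0.003, 0.005, 0.4, 0, 0, 0],
    [-0.003, 0.005, 0.6, 0, 0, 0],
    [-0.003, 0.005, 0.67, 0, 0, 0],
    [-0.003, 0.005, 0.67, 0, 0, 0],
    [-0.003, 0.005, 0.67, 0, 0, 0]
  ]
}}

```text
time: 78.5
tool_pos: [0.5615, -0.3619, -0.0036]
tool_rot: [3.141, 0.002, 2.356]
contact_force: [-0.2, 0.5, -0.0]
opening: 0.0321
grip_force: 0.0
```

Request:
{"name": "move_arm", "arguments": {
  "motion": [
    [0, 0, 0, 0, 0, 0],
    [0, 0, 0, 0, 0, 0],
    [0, 0, 0, 0, 0, 0],
    [0, 0, 0, 0, 0, 0],
    [0, 0, 0, 0, 0, 0],
    [0, 0, -0.2, 0, 0, 0],
    [0, 0, -0.5, 0, 0, 0],
    [0, 0, -0.8, 0, 0, 0],
    [0, 0, -1, 0, 0, 0],
    [0, 0, -1, 0, 0, 0]
  ],
  "fingers": -1,
  "newtons": 18
}}

```text
time: 79.75
tool_pos: [0.5617, -0.3619, 0.0968]
tool_rot: [3.141, 0.003, 2.356]
contact_force: [-0.2, -0.4, -1.1]
opening: 0.0157
grip_force: 18.0
```

Request:
{"name": "move_arm", "arguments": {
  "motion": [
    [0, 0, -0.2, 0, 0, 0],
    [0, 0, -0.45, 0, 0, 0],
    [0.3, 0.2, -0.45, 0, 0, 0],
    [0.65, 0.45, -0.45, 0, 0, 0],
    [0.995, 0.715, -0.45, 0, 0, 0],
    [0.995, 0.715, -0.45, 0, 0, 0]
  ]
}}

```text
time: 80.5
tool_pos: [0.5403, -0.2373, 0.1391]
tool_rot: [-3.141, -0.003, 2.359]
contact_force: [-1.0, 0.2, 0.3]
opening: 0.0157
grip_force: 18.0
```

Request:
{"name": "move_arm", "arguments": {
  "motion": [
    [0.3, 0.2, 0, 0, 0, 0],
    [0.65, 0.45, 0, 0, 0, 0],
    [0.995, 0.715, 0, 0, 0, 0],
    [0.995, 0.715, 0, 0, 0, 0]
  ]
}}

```text
time: 81.0
tool_pos: [0.5209, -0.1178, 0.1395]
tool_rot: [-3.141, -0.002, 2.359]
contact_force: [1.1, -0.8, -0.2]
opening: 0.0155
grip_force: 18.0
```

Request:
{"name": "move_arm", "arguments": {
  "motion": [
    [0.3, 0.2, 0, 0, 0, 0],
    [0.65, 0.45, 0, 0, 0, 0],
    [0.995, 0.715, 0, 0, 0, 0],
    [0.995, 0.715, 0, 0, 0, 0]
  ]
}}

```text
time: 81.5
tool_pos: [0.5017, 0.0023, 0.1398]
tool_rot: [-3.141, -0.001, 2.358]
contact_force: [0.3, -0.3, -0.4]
opening: 0.0159
grip_force: 18.0
```

Request:
{"name": "move_arm", "arguments": {
  "motion": [
    [0.3, 0.2, 0, 0, 0, 0],
    [0.65, 0.45, 0, 0, 0, 0],
    [0.995, 0.715, 0, 0, 0, 0],
    [0.995, 0.715, 0, 0, 0, 0]
  ]
}}

```text
time: 82.0
tool_pos: [0.4824, 0.1229, 0.1399]
tool_rot: [-3.141, 0.0, 2.358]
contact_force: [0.1, -1.0, 0.3]
opening: 0.0154
grip_force: 18.0
```

Request:
{"name": "move_arm", "arguments": {
  "motion": [
    [0.3, 0.2, 0, 0, 0, 0],
    [0.65, 0.45, 0, 0, 0, 0],
    [0.995, 0.715, 0, 0, 0, 0],
    [0.995, 0.715, 0, 0, 0, 0]
  ]
}}

```text
time: 82.5
tool_pos: [0.4631, 0.2436, 0.1399]
tool_rot: [3.142, 0.0, 2.358]
contact_force: [-0.3, -0.9, -0.3]
opening: 0.0159
grip_force: 18.0
```

Request:
{"name": "move_arm", "arguments": {
  "motion": [
    [0.3, 0.2, 0, 0, 0, 0],
    [0.65, 0.45, 0, 0, 0, 0],
    [0.995, 0.715, 0, 0, 0, 0],
    [0.995, 0.715, 0.3, 0, 0, 0],
    [0.995, 0.715, 0.6, 0, 0, 0],
    [0.995, 0.715, 0.6, 0, 0, 0],
    [0.995, 0.715, 0.6, 0, 0, 0],
    [0.995, 0.715, 0.6, 0, 0, 0]
  ]
}}

```text
time: 83.5
tool_pos: [0.4437, 0.364, 0.0818]
tool_rot: [3.139, 0.001, 2.355]
contact_force: [0.7, -0.6, -1.1]
opening: 0.0157
grip_force: 18.0
```

```bash
python3 -c "
from h import *
go(.4430,.3642,-0.0005,2.3562);print(robot.observe()['opening'])"
```

```text
units [ 0.007 -0.006  0.823] tilt [ 0.0024  0.0013 -1.    ] yaw 2.355 rz -0.0004 t 83.5
0.015686719107221685
```

Request:
{"name": "move_arm", "arguments": {
  "motion": [
    [0, -0.005, 0.2, 0, 0, 0],
    [0, -0.005, 0.4, 0, 0, 0],
    [0, -0.005, 0.6, 0, 0, 0],
    [0, -0.005, 0.72, 0, 0, 0],
    [0, -0.005, 0.78, 0, 0, 0],
    [0, -0.005, 0.81, 0, 0, 0],
    [0, -0.005, 0.825, 0, 0, 0],
    [0, -0.005, 0.83, 0, 0, 0],
    [0, -0.005, 0.83, 0, 0, 0]
  ]
}}

```text
time: 84.62
tool_pos: [0.4424, 0.364, -0.0014]
tool_rot: [3.14, 0.0, 2.356]
contact_force: [-1.5, -1.1, 4.7]
opening: 0.0155
grip_force: 18.0
```

Request:
{"name": "move_arm", "arguments": {
  "motion": [
    [0, 0, 0, 0, 0, 0],
    [0, 0, 0, 0, 0, 0],
    [0, 0, 0, 0, 0, 0],
    [0, 0, 0, 0, 0, 0],
    [0, 0, -0.1, 0, 0, 0],
    [0, 0, -0.3, 0, 0, 0],
    [0, 0, -0.6, 0, 0, 0],
    [0, 0, -1, 0, 0, 0],
    [0, 0, -1, 0, 0, 0]
  ],
  "fingers": -0.3
}}

```text
time: 85.75
tool_pos: [0.444, 0.3651, 0.1013]
tool_rot: [3.134, 0.002, 2.356]
contact_force: [0.6, 0.3, 0.2]
opening: 0.0321
grip_force: 0.0
```

Request:
{"name": "move_arm", "arguments": {
  "motion": [
    [0.3, 0, -0.4, 0, 0, 0],
    [0.6, 0, -0.6, 0, 0, 0],
    [0.95, 0, -0.6, 0, 0, 0],
    [0.95, 0, -0.6, 0, 0, 0]
  ]
}}

```text
time: 86.25
tool_pos: [0.373, 0.432, 0.157]
tool_rot: [-3.141, -0.0, 2.359]
contact_force: [0.4, -0.5, -1.2]
opening: 0.0319
grip_force: 0.0
```

Request:
{"name": "move_arm", "arguments": {
  "motion": [
    [0.3, 0, 0, 0, 0, 0],
    [0.6, 0, 0, 0, 0, 0],
    [0.95, 0, 0, 0, 0, 0],
    [0.95, 0, 0, 0, 0, 0],
    [0.95, 0, 0, 0, 0, 0]
  ]
}}

```text
time: 86.88
tool_pos: [0.3083, 0.4973, 0.1568]
tool_rot: [-3.141, 0.001, 2.356]
contact_force: [0.1, 0.5, 0.2]
opening: 0.032
grip_force: 0.0
```

```bash
python3 -c "
from h import *
look();look('top')
c=cam('scene');save(c,'f1.png');c=cam('top');cv2.imwrite('pics/f2.png',cv2.resize(c['image'][200:350,120:380,::-1],None,fx=3,fy=3));print(robot.observe()['time'])"
```

```text
scene (np.float64(493.0), np.float64(236.0)) 110 [0.4275 0.3064 0.0598] 0.0743
scene (np.float64(472.0), np.float64(243.0)) 109 [0.4692 0.2654 0.0596] 0.0742
scene (np.float64(521.0), np.float64(246.0)) 119 [0.4442 0.3619 0.0596] 0.074
scene (np.float64(501.0), np.float64(252.0)) 143 [0.4857 0.3215 0.0608] 0.0766
scene (np.float64(477.0), np.float64(260.0)) 121 [0.5267 0.2796 0.0599] 0.0747
scene (np.float64(530.0), np.float64(263.0)) 130 [0.4995 0.3781 0.0599] 0.0745
scene (np.float64(507.0), np.float64(270.0)) 120 [0.5426 0.3365 0.0597] 0.0744
top (np.float64(176.0), np.float64(265.0)) 52 [0.5425 0.3379 0.0605] 0.0748
top (np.float64(201.0), np.float64(272.0)) 54 [0.5278 0.281  0.0616] 0.076
top (np.float64(157.0), np.float64(284.0)) 64 [0.5003 0.3788 0.0624] 0.0793
top (np.float64(180.0), np.float64(290.0)) 75 [0.4844 0.3233 0.0617] 0.0782
top (np.float64(206.0), np.float64(296.0)) 54 [0.4713 0.2671 0.0602] 0.0753
top (np.float64(162.0), np.float64(309.0)) 58 [0.4433 0.3639 0.0611] 0.077
top (np.float64(187.0), np.float64(316.0)) 54 [0.4269 0.3079 0.0599] 0.0747
87.075
```

View pics/f1.png

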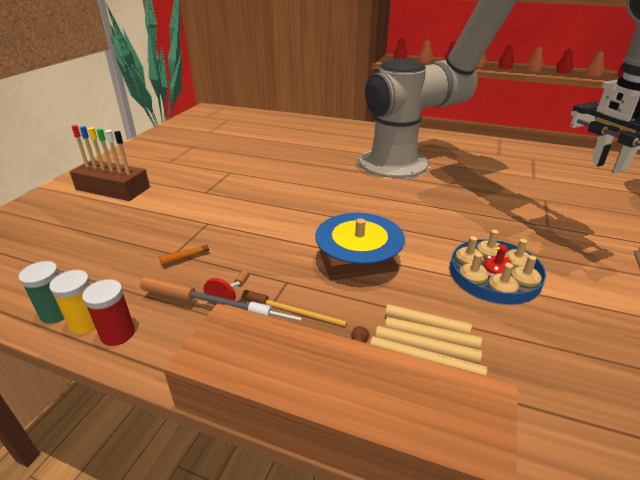

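View pics/f2.png

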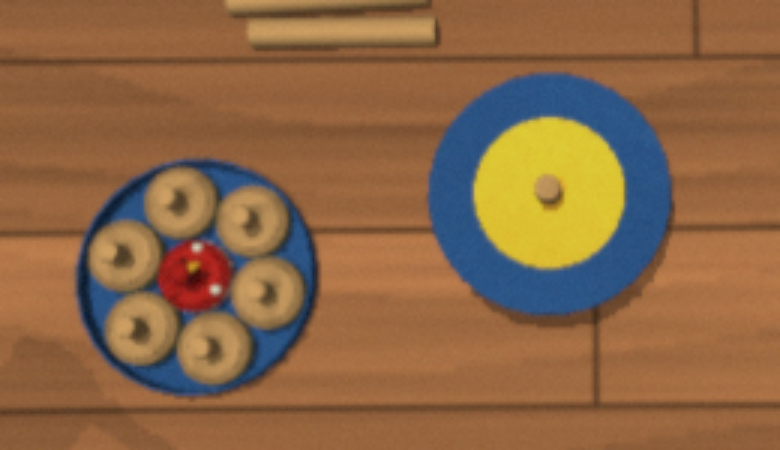

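The tin at (497,270) holds the red dove in the middle with six upright calls evenly round it, and the lid lies level and centred on the rest at (360,240). Nothing else has moved. Handing in.

```bash
python3 -c "
from h import *
print(robot.hand_in())"
```

```text
the job is handed in; nothing more can be done
None
```

I handed the job in at 87 s of the 210 s limit: the lid is level and centred on its rest, and the dove stands in the middle of the tin with all six calls upright in the places round it, so none is left over; the judge's verdict was not shown.

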